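# Make up a sampling kit and a filter kit from the warming plate

### The job

Make up two kits from the stock on the steel warming plate. The blue tray is the sampling kit: the dish with the red dot in its large end compartment, the teal slide mailer lying crosswise in the middle one, and the orange-capped pot standing in the small one; the grey tray is the filter kit: the dish with the green dot in the large compartment and the blue filter in the small one, its tweezers being there already. Set each down flat and upright on the floor of its compartment, without dropping or tipping it, and leave the rest of the stock where it stands.

Things in the scene. Friction and masses are not known exactly. Their poses are not given: they have to be found in the camera images.
- dish_red_c (a point): a closed laboratory dish, a flat round tub of 56 mm diameter and 20 mm height with a frosted pale lid, a red dot of 24 mm in the middle of the lid. The point is its centre, 10 mm above its underside; z is up. It weighs about 20 to 30 g and is gripped across its diameter. It stands on the warming plate, whose top is 55 mm above the bench.
- dish_green_c (a point): a closed laboratory dish, a flat round tub of 56 mm diameter and 20 mm height with a frosted pale lid, a green dot of 24 mm in the middle of the lid. The point is its centre, 10 mm above its underside; z is up. It weighs about 20 to 30 g and is gripped across its diameter. It stands on the warming plate, whose top is 55 mm above the bench.
- pot_orange_c (a point): an upright round sample pot, 40 mm diameter and 50 mm tall, whitish body with an orange screw cap. The point is its centre, 25 mm above its underside; z is up. It weighs about 35 to 65 g. It stands on the warming plate, whose top is 55 mm above the bench.
- filter_blue_c (a point): a small round membrane filter, a knurled blue housing of 32 mm diameter and 22 mm height with a pale nipple on top (34 mm in all). The point is on its axis 17 mm above its underside, that is 5 mm below the top of the housing; z is up. It is gripped across the housing. It weighs about 11 to 20 g. It stands on the warming plate, whose top is 55 mm above the bench.
- mailer_c (a point): a slide mailer, a closed flat plastic box 82 mm long (its x axis), 32 mm wide (y) and 24 mm tall (z), teal lid with a white paper label. The point is its centre, 12 mm above its underside. It weighs about 30 to 60 g and is gripped across its 32 mm width. It stands on the warming plate, whose top is 55 mm above the bench.
- dish_yellow_c (a point): a closed laboratory dish, a flat round tub of 56 mm diameter and 20 mm height with a frosted pale lid, a yellow dot of 24 mm in the middle of the lid; not wanted in either kit, to be left where it stands. The point is its centre, 10 mm above its underside; z is up. It weighs about 20 to 30 g and is gripped across its diameter. It stands on the warming plate, whose top is 55 mm above the bench.
- pot_black_c (a point): an upright round sample pot, 40 mm diameter and 50 mm tall, whitish body with a black screw cap; not wanted in either kit, to be left where it stands. The point is its centre, 25 mm above its underside; z is up. It stands on the warming plate, whose top is 55 mm above the bench.
- filter_white_c (a point): a small round membrane filter, a knurled white housing of 32 mm diameter and 22 mm height with a pale nipple on top (34 mm in all); not wanted in either kit, to be left where it stands. The point is on its axis 17 mm above its underside, that is 5 mm below the top of the housing; z is up. It is gripped across the housing. It stands on the warming plate, whose top is 55 mm above the bench.
- tray_blue: Blue kit tray, fixed on the bench left or right of the plate, 236 x 112 mm. Origin: centre of its underside; x along it, y across, z up. Floor at z = 3 mm, rim 11, two cross ribs 9: hold things over 8 mm above their underside. Compartments, 104 wide in y: large x -114 to -30 (centre -72), middle -26 to 50 (centre 12), small 54 to 114 (centre 84) mm. Empty at the start.
- tray_grey: Grey kit tray, fixed on the bench left or right of the plate, 236 x 112 mm. Origin: centre of its underside; x along it, y across, z up. Floor at z = 3 mm, rim 11, two cross ribs 9: hold things over 8 mm above their underside. Compartments, 104 wide in y: large x -114 to -30 (centre -72), middle -26 to 50 (centre 12), small 54 to 114 (centre 84) mm. Steel tweezers lie in the middle one.
Mind the look-alikes: they are no part of the job. What is shaped like the part that bears dish_green_c but pink or purple is not meant.

How it is judged:
At the end, for the whole second after the job is handed in: Each in its own compartment, centre off by at most (along tray, across) in mm: both dishes 16, 26; mailer 24, 15; pot 12, 34; filter 16, 38. Each on the tray floor (3 mm), upright (0.06 rad), released and still; the right things in the right trays (x of dish_red_c in the frame of tray_blue between -0.088 and -0.056 m and y of dish_red_c in the frame of tray_blue between -0.026 and 0.026 m and z of dish_red_c in the frame of tray_blue between 0.01 and 0.016 m and angle between each of dish_red_c, mailer_c, pot_orange_c, dish_green_c, filter_blue_c's own z axis and vertical below 0.06 rad and linear speed of each of dish_red, mailer, pot_orange, dish_green, filter_blue below 0.01 m/s and contact force between each of dish_red, mailer, pot_orange, dish_green, filter_blue and the fingers below 0.05 N and x of mailer_c in the frame of tray_blue between -0.012 and 0.036 m and y of mailer_c in the frame of tray_blue between -0.015 and 0.015 m and z of mailer_c in the frame of tray_blue between 0.012 and 0.018 m and x of pot_orange_c in the frame of tray_blue between 0.072 and 0.096 m and y of pot_orange_c in the frame of tray_blue between -0.034 and 0.034 m and z of pot_orange_c in the frame of tray_blue between 0.025 and 0.031 m and x of dish_green_c in the frame of tray_grey between -0.088 and -0.056 m and y of dish_green_c in the frame of tray_grey between -0.026 and 0.026 m and z of dish_green_c in the frame of tray_grey between 0.01 and 0.016 m and x of filter_blue_c in the frame of tray_grey between 0.068 and 0.1 m and y of filter_blue_c in the frame of tray_grey between -0.038 and 0.038 m and z of filter_blue_c in the frame of tray_grey between 0.017 and 0.023 m); the robot touches nothing.
It fails at once if stock that is not wanted was shifted (more than 20 mm) (distance of any of dish_yellow_c, pot_black_c, filter_white_c from where it was at the start of the episode above 0.02 m).
It fails at once if a wanted thing was tipped (more than 0.7 rad) (angle between any of dish_red_c, mailer_c, pot_orange_c, dish_green_c, filter_blue_c's own z axis and vertical above 0.7 rad).
It fails at once if a wanted thing was dropped or thrown (moving faster than 0.8 m/s, a fall of 33 mm, out of the fingers) ((linear speed of dish_red above 0.8 m/s and contact force between dish_red and the fingers below 0.02 N) or (linear speed of mailer above 0.8 m/s and contact force between mailer and the fingers below 0.02 N) or (linear speed of pot_orange above 0.8 m/s and contact force between pot_orange and the fingers below 0.02 N) or (linear speed of dish_green above 0.8 m/s and contact force between dish_green and the fingers below 0.02 N) or (linear speed of filter_blue above 0.8 m/s and contact force between filter_blue and the fingers below 0.02 N)).
It also fails if it takes over 117 s, if anything falls off the work surface, if the arm or the gripper's body presses on something with over 40 N, if the wrist force passes 120 N, or if a joint passes its speed limit or range.

### The arm

A 6-joint arm with a two-finger parallel gripper is mounted at the origin on the work surface. World frame = base frame: x ahead of the robot, y to its left, z up, the work surface at z = 0. Lengths are in m, angles in rad, forces in N, time in s.
With the tool pointing down it reaches from about 0.275 to 0.825 m from the base axis. Payload 5.2 kg.
Tool frame: the origin (TCP) lies midway between the tips of the shut fingers; the grasp point (between the pads) lies 19 mm behind it (manip.tcp_to_grasp is the distance from the TCP to the grasp point, in m); z points along the fingers, y is the direction in which the jaws open and shut (so a half turn about z gives the same grasp; the last joint's range is limited). The gripper opens to 93 mm and grips with 3 to 60 N. Pads are 15 mm wide; open, the fingers measure 128 mm over their backs; the gripper's body (75 mm by 188 mm) begins 65 mm behind the grasp point.
Start: joints at [-1.327, 0.259, 1.535, -0, 1.348, -0.203], TCP at [0.238, -0.496, 0.182] pointing down, gripper open.
Joint ranges: [-3.14, 3.14], [-0.91, 2.08], [0.19, 2.58], [-1.22, 4.36], [0.22, 2.71], [-3.12, 3.12]. Speed limits (rad/s): [2.57, 2.57, 3.14, 3.14, 3.14, 3.14].

### API

Orientations are given as a rotation vector (axis times angle).
In Python, from bench import manip gives the robot as it stands.
- The arm moves only by the tool arm_command, never from a script. Its argument "deltas" is a list of rows, each a list of 6 numbers: the shift along the tool's x, y, z in mm, then the turn, a rotation vector about the tool's x, y, z in rad. In form: [[x, y, z, rx, ry, rz], ...]. A call has exactly 8 rows; each row shifts and turns the pose as measured when the row begins, along the tool's axes as they then stand; what a row does not reach is not made up. A row lasts 1/10 s, in which the tool goes at most 50 mm and 8.59 degrees, less where a joint would pass 70% of its speed; a pose out of reach is approached as far as the arm can. A call with a gripper value outside its range is refused whole. "gripper" is the opening, from -1 (shut) to 1 (fully open), set as the call begins (left out, the last holds). The fingers move at their own pace and stop on an object; "force" is the grip in N (left out, the last holds). Time passes only in rows, so rows that do not move let the fingers close, or fill a call up. It gives the time, the measured TCP pose, the force and the opening at its end, in the units of the state.
- manip.read_state(): the state, without advancing time (a new reading comes with each control period).
- manip.snapshot(name): name is "scene" or "top"; returns the picture (384x512x3 uint8, blue, green, red); there is no depth.
- manip.camera_params(name): a dict with "mtx" (3x3 intrinsics, pixels), "dist" ([k1, k2, p1, p2, k3] as OpenCV has them; the pictures are not rectified), "cam_to_world" (4x4, takes a point from camera to world coordinates). Camera axes: x right, y up, looking along -z (the intrinsics and any distortion apply to the point x, -y, -z); pixel columns grow to the right and rows downward; lengths in m; the calibration is good to about 2 mm. A picture is of the moment at which its call begins. camera_params takes no time and is no camera call.
- manip.sign_off(): hands the job in, once; it reports no verdict.
The state is a dict: "clock": time; "joint_pos": joint angles; "qd": joint speeds; "joint_torque": joint torques, N m; "tcp_pos": TCP position; "tcp_rot": TCP orientation; "wrist_force": force on the tool from outside, world axes, zero at the start; "moment": the same for the moment, N m; "opening": finger opening in m.
Only numpy, scipy, OpenCV 4.12 (cv2) and the standard library are available. Lean on these libraries where they do the work, as an engineer would, in place of code of your own. Each camera call takes 0.05 s, during which the arm holds its last target.

## Working session

There is one attempt and no reset: what is moved stays moved. The work goes in short steps, Python scripts to look and compute and a tool call to move; the robot and the scene stay as the last step left them, time stands still between calls to the robot, and variables do not carry over. Pictures are saved under pics/ and viewed, and the job is handed in when it is done.

Besides the shell and the picture viewer there is one more tool, called after ">>>" as name(argument=value, ...) on one line, values as JSON. arm_command: Moves the arm, as the interface text tells. Its arguments: {"type":"object","properties":{"deltas":{"type":"array"},"gripper":{"type":"number"},"force":{"type":"number"}},"required":["deltas"]}

```bash
ls; mkdir -p pics; python3 - <<'E'
from bench import manip
import cv2
print(manip.read_state()); print(manip.tcp_to_grasp)
for n in("scene","top"):
    cv2.imwrite(f"pics/{n}0.png",manip.snapshot(n)); print(n,manip.camera_params(n))
E
```

```text
pics
{'clock': 0.0, 'joint_pos': array([-1.32678251e+00,  2.59310646e-01,  1.53611482e+00, -1.17739796e-05,
        1.34799830e+00, -2.02802039e-01]), 'qd': array([-0.00030444,  0.0016571 ,  0.00029164,  0.00231461,  0.00019686,
       -0.00125891]), 'joint_torque': array([ 1.39732271e-05, -4.37310398e+01, -2.84002411e+01,  7.18377787e-02,
        4.10637504e-02, -1.56751835e-04]), 'tcp_pos': array([ 0.23751274, -0.49537078,  0.18072246]), 'tcp_rot': array([-3.06173212e+00, -6.95631293e-01,  7.72494453e-05]), 'wrist_force': array([ 0.0677735 , -0.65401665, -0.16741359]), 'moment': array([0.05321478, 0.0020917 , 0.0914428 ]), 'opening': 0.09309490517443697}
0.0188
scene {'mtx': array([[394.14128448,   0.        , 250.93313552],
       [  0.        , 394.14128448, 190.14892673],
       [  0.        ,   0.        ,   1.        ]]), 'dist': array([-0.03421655,  0.        ,  0.        ,  0.        ,  0.        ]), 'cam_to_world': array([[ 0.34704974, -0.64165663,  0.68398336,  1.2969442 ],
       [ 0.93771144,  0.24979768, -0.24145056, -0.23609881],
       [-0.0159291 ,  0.72517438,  0.68838099,  0.76684717],
       [ 0.        ,  0.        ,  0.        ,  1.        ]])}
top {'mtx': array([[350.88234566,   0.        , 258.14989766],
       [  0.        , 350.88234566, 193.36624804],
       [  0.        ,   0.        ,   1.        ]]), 'dist': array([-0.01253212,  0.        ,  0.        ,  0.        ,  0.        ]), 'cam_to_world': array([[-0.03059579,  0.99119951, -0.1287922 ,  0.50438046],
       [-0.99952871, -0.03066312,  0.00146049, -0.01094589],
       [-0.00250154,  0.12877618,  0.99167053,  0.99560409],
       [ 0.        ,  0.        ,  0.        ,  1.        ]])}
```

View pics/top0.png

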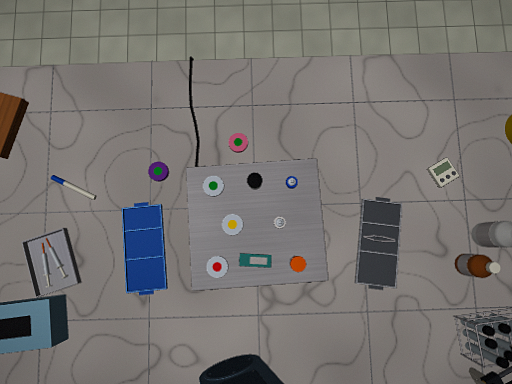

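View pics/scene0.png

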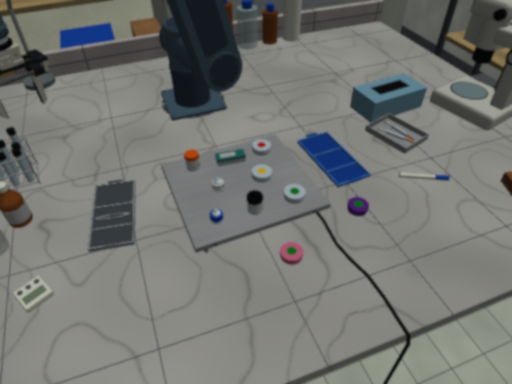

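```bash
python3 - <<'E'
import cv2,numpy as np
a=cv2.imread("pics/top0.png")
f=lambda x0,x1,y0,y1,k:cv2.resize(a[y0:y1,x0:x1],None,fx=k,fy=k,interpolation=cv2.INTER_CUBIC)
cv2.imwrite("pics/c1.png",f(180,335,125,300,3.4))
l=f(110,180,190,305,5);r=f(345,415,190,305,5)
cv2.imwrite("pics/c2.png",np.hstack([l,r]))
E
```

```text
(no output)
```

View pics/c1.png

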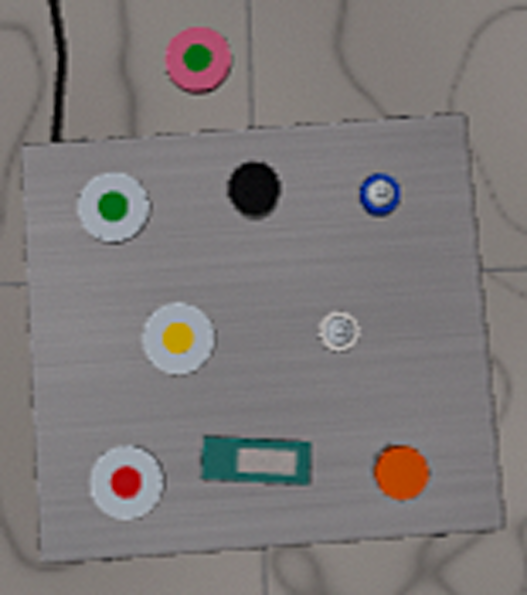

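View pics/c2.png

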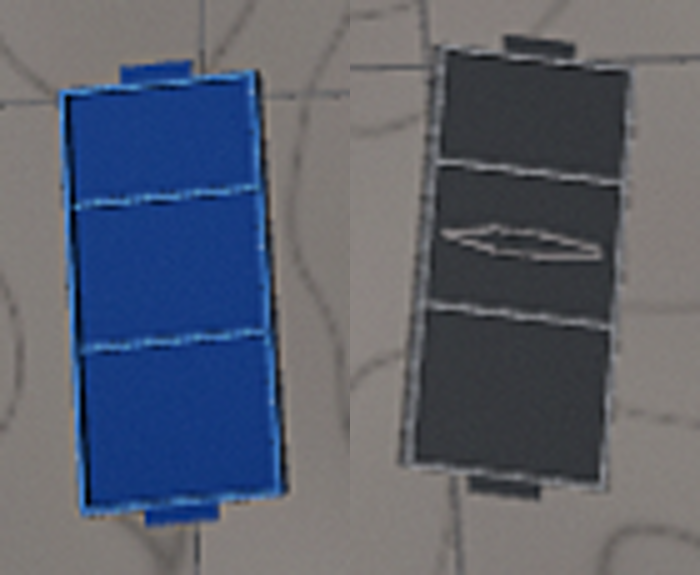

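The two look-alikes are the pink dish at (238,142) and the purple one at (158,171), both off the plate. The wanted green dish is the pale-lidded one at (213,186) on the plate, and the crop confirms it. On both trays the large compartment is at the image bottom (−x, near the robot) and the small one at the top. Next I measure.

```bash
cat > h.py <<'E'
import cv2,numpy as np
from bench import manip
def ray(n,uv,z):
    c=manip.camera_params(n);p=cv2.undistortPoints(np.array([[uv]],float),c["mtx"],c["dist"])[0,0]
    T=c["cam_to_world"];d=T[:3,:3]@np.array([p[0],-p[1],-1]);o=T[:3,3]
    return o+d*(z-o[2])/d[2]
def blobs(img,lo,hi,amin=15):
    h=cv2.cvtColor(img,cv2.COLOR_BGR2HSV);m=cv2.inRange(h,np.array(lo),np.array(hi))
    k,l,s,c=cv2.connectedComponentsWithStats(m)
    return [(c[i],s[i],l==i) for i in range(1,k) if s[i,4]>=amin]
rng={"red":((0,150,80),(5,255,255),.075),"green":((50,150,50),(75,255,255),.075),"yellow":((18,150,100),(32,255,255),.075),
"orange":((6,170,100),(15,255,255),.105),"teal":((78,100,40),(96,255,255),.079),"blue":((105,150,40),(125,255,255),.077)}
E
python3 - <<'E'
from h import *
for n in("top","scene"):
    a=cv2.imread(f"pics/{n}0.png")
    for k,(lo,hi,z) in rng.items():
        for c,s,m in blobs(a,lo,hi):
            bc=(s[0]+(s[2]-1)/2,s[1]+(s[3]-1)/2)
            print(n,k,c.round(1),bc,s[2:],ray(n,c,z).round(4)[:2],ray(n,bc,z).round(4)[:2])
    # teal rect
    for c,s,m in blobs(a,*rng["teal"][:2]):
        if s[4]<100: continue
        pts=np.argwhere(m)[:,::-1].astype(float)
        w=np.array([ray(n,p,.079)[:2]*1000 for p in pts],np.float32)
        r=cv2.minAreaRect(w);print(n,"mailer",r,c,cv2.boxPoints(r).tolist())
# tray corners
for nm,off,cs in(("blue",(110,190),[(61,92),(258,72),(285,492),(84,514)]),("grey",(345,190),[(435-350,47),(632-350,68),(606-350,490),(402-350,464)])):
    P=np.array([ray("top",(off[0]+(x+.5)/5-.5,off[1]+(y+.5)/5-.5),.011)[:2] for x,y in cs])
    u=(P[0]+P[1]-P[2]-P[3])/2
    print(nm,P.mean(0).round(4),"len",np.linalg.norm(u),"wid",np.linalg.norm(P[0]-P[1]),np.linalg.norm(P[2]-P[3]),"yaw",np.arctan2(u[1],u[0]))
E
```

```text
top green [237.6 141.6] (np.float64(237.5), np.float64(141.5)) [ 8  8 45] [0.7665 0.0388] [0.7668 0.0391]
top green [157.5 170.5] (np.float64(157.5), np.float64(170.5)) [ 8  8 52] [0.6939 0.2547] [0.6939 0.2547]
top green [212.6 185.3] (np.float64(212.5), np.float64(185.5)) [ 8  8 54] [0.6493 0.1078] [0.6487 0.1082]
top yellow [231.9 224. ] (np.float64(232.0), np.float64(224.0)) [ 9  9 65] [0.5453 0.0588] [0.5453 0.0586]
top orange [ 1.2 97.9] (np.float64(2.0), np.float64(99.0)) [ 5 13 37] [0.8993 0.6682] [0.896  0.6657]
top orange [  4.2 108. ] (np.float64(4.5), np.float64(109.5)) [10 30 83] [0.8705 0.6579] [0.8664 0.657 ]
top orange [  8.5 119.8] (np.float64(10.0), np.float64(123.5)) [ 21  54 259] [0.8375 0.6442] [0.8271 0.6396]
top orange [297.6 263.7] (np.float64(297.5), np.float64(263.5)) [ 16  16 191] [ 0.4402 -0.1053] [ 0.4406 -0.105 ]
top teal [253.4 259.9] (np.float64(254.5), np.float64(260.5)) [ 32  14 247] [0.4514 0.0052] [0.4497 0.0024]
top blue [ 57.2 179.1] (np.float64(57.5), np.float64(179.0)) [14  9 62] [0.6786 0.5226] [0.6789 0.5218]
top blue [290.7 182. ] (np.float6
[... 1644 characters left out ...]
t64(177.0)) [13  3 36] [0.7463 0.4908] [0.7466 0.4911]
scene blue [216.  217.9] (np.float64(216.0), np.float64(217.5)) [11  8 53] [ 0.6712 -0.1045] [ 0.6699 -0.1042]
scene mailer ((458.59332275390625, -0.001911163330078125), (77.44661712646484, 34.95137023925781), 86.40411376953125) [231.9516129  155.65322581] [[438.7233581542969, -37.55292892456055], [473.6059265136719, -39.74503707885742], [478.4632873535156, 37.54910659790039], [443.5807189941406, 39.741214752197266]]
blue [0.4904 0.3097] len 0.23276359220762644 wid 0.11171907628164186 0.1107026363623763 yaw 0.070031919341373
grey [ 0.4843 -0.3425] len 0.2327211994652143 wid 0.11160323094064677 0.11235978004694297 yaw -0.14420413968345905
```

```bash
cat >> h.py <<'E'
from scipy.spatial.transform import Rotation as R
TR={"blue":((.4904,.3097),.070),"grey":((.4843,-.3425),-.144)}
def tray(n,x,y=0):
    (a,b),w=TR[n];return np.array([a+x*np.cos(w)-y*np.sin(w),b+x*np.sin(w)+y*np.cos(w)])
def plan(xyz,psi=None):
    s=manip.read_state();r=R.from_rotvec(s["tcp_rot"]);M=r.as_matrix()
    p=np.arctan2(M[1,0],M[0,0])
    print("t",round(s["clock"],2),"tcp",(s["tcp_pos"]*1000).round(1),"psi",p.round(3),"open",(s["opening"]*1000).round(1),"F",s["wrist_force"].round(1))
    print("delta mm",(M.T@(np.array(xyz)-s["tcp_pos"])*1000).round(1))
    if psi is not None:
        c,q=np.cos(psi),np.sin(psi);G=np.array([[c,q,0],[q,-c,0],[0,0,-1]]).T
        G=np.array([[c,q,0],[q,-c,0],[0,0,-1.]])
        d=R.from_matrix(M.T@G).as_rotvec();print("rot",d.round(3)); print("delta if rotated first",(G.T@(np.array(xyz)-s["tcp_pos"])*1000).round(1))
E
python3 - <<'E'
from h import *
for n in("top","scene"):
    a=cv2.imread(f"pics/{n}0.png")
    for c,s,m in blobs(a,(165,120,60),(180,255,255)): print(n,"red",c.round(1),s[2:],ray(n,c,.075).round(4))
    for c,s,m in blobs(a,(105,150,40),(125,255,255)):
        bc=(s[0]+(s[2]-1)/2,s[1]+(s[3]-1)/2)
        if s[4]<60: print(n,"filt",bc,ray(n,bc,.066).round(4),ray(n,bc,.072).round(4))
    for c,s,m in blobs(a,rng["orange"][0],rng["orange"][1]):
        bc=(s[0]+(s[2]-1)/2,s[1]+(s[3]-1)/2)
        print(n,"pot",ray(n,bc,.1).round(4))
for t in("blue","grey"):
    for x in(-.072,.012,.084): print(t,x,tray(t,x).round(4))
plan((.44,.1,.17),1.571)
E
```

```text
top red [237.9 142.2] [ 19  19 215] [0.7648 0.0381 0.075 ]
top red [216.6 266.6] [ 8 10 43] [0.437  0.1005 0.075 ]
top filt (np.float64(291.0), np.float64(181.5)) [ 0.6545 -0.1014  0.066 ] [ 0.6535 -0.1008  0.072 ]
top pot [0.8982 0.6695 0.1   ]
top pot [0.8684 0.6607 0.1   ]
top pot [0.8289 0.6432 0.1   ]
top pot [ 0.4402 -0.1055  0.1   ]
scene red [260.8 144.3] [ 7  4 18] [0.4386 0.1005 0.075 ]
scene red [291.3 254.1] [ 21  19 203] [0.831  0.0181 0.075 ]
scene filt (np.float64(270.0), np.float64(6.5)) [-0.6495  0.5769  0.066 ] [-0.6328  0.5699  0.072 ]
scene filt (np.float64(442.0), np.float64(177.0)) [0.7378 0.5027 0.066 ] [0.7426 0.4964 0.072 ]
scene filt (np.float64(216.0), np.float64(217.5)) [ 0.6599 -0.1021  0.066 ] [ 0.6653 -0.1033  0.072 ]
scene pot [ 0.4402 -0.1051  0.1   ]
blue -0.072 [0.4186 0.3047]
blue 0.012 [0.5024 0.3105]
blue 0.084 [0.5742 0.3156]
grey -0.072 [ 0.413  -0.3322]
grey 0.012 [ 0.4962 -0.3442]
grey 0.084 [ 0.5674 -0.3546]Traceback (most recent call last):
  File "<stdin>", line 13, in <module>
  File "h.py", line 20, in plan
    print("t",round(s["clock"],2),"tcp",(s["tcp_pos"]*1000).round(1),"psi",p.round(3),"open",(s["opening"]*1000).round(1),"F",s["wrist_force"].round(1))
                                                                                             ^^^^^^^^^^^^^^^^^^^^^^^^^
AttributeError: 'float' object has no attribute 'round'
```

```bash
sed -i 's/(s\["opening"\]\*1000).round(1)/round(s["opening"]*1000,1)/' h.py
python3 -c "
from h import *
plan((.4402,-.1053,.18),1.571)"
```

```text
t 0.1 tcp [ 237.5 -495.4  180.8] psi 0.447 open 93.0 F [-0.7 -0.3 -0.4]
delta mm [ 351.3 -264.2    1.4]
rot [-1.000e-03 -1.000e-03 -1.124e+00]
delta if rotated first [390.1 202.7   0.8]
```

>>> arm_command(deltas=[[36,-27,0,0,0,0],[36,-27,0,0,0,0],[36,-27,0,0,0,0],[36,-27,0,0,0,0],[36,-27,0,0,0,0],[36,-27,0,0,0,0],[36,-27,0,0,0,0],[30,-23,0,0,0,0]], gripper=0.4, force=15)

```text
clock: 0.9
tcp_pos: [0.4023, -0.1751, 0.1775]
tcp_rot: [-3.061, -0.678, 0.003]
wrist_force: [-0.4, -0.5, 0.7]
opening: 0.0648
```

>>> arm_command(deltas=[[0,0,0,0,0,-0.14],[0,0,0,0,0,-0.14],[0,0,0,0,0,-0.14],[0,0,0,0,0,-0.14],[0,0,0,0,0,-0.14],[0,0,0,0,0,-0.14],[0,0,0,0,0,-0.14],[0,0,0,0,0,-0.14]])

```text
clock: 1.7
tcp_pos: [0.4024, -0.166, 0.1751]
tcp_rot: [-2.17, -2.254, -0.004]
wrist_force: [-0.7, 0.6, 0.1]
opening: 0.065
```

```bash
python3 -c "
from h import *
plan((.4402,-.1053,.069),1.571)"
```

```text
t 1.7 tcp [ 402.4 -166.   175.1] psi 1.609 open 65.0 F [-0.7  0.6  0.1]
delta mm [ 58.   40.9 106.5]
rot [-0.007 -0.011  0.038]
delta if rotated first [ 60.7  37.8 106.1]
```

>>> arm_command(deltas=[[20,13,0,-0.007,-0.011,0.038],[20,13,0,0,0,0],[20,12,0,0,0,0],[0,0,20,0,0,0],[0,0,20,0,0,0],[0,0,10,0,0,0],[0,0,0,0,0,0],[0,0,0,0,0,0]])

```text
clock: 2.5
tcp_pos: [0.4394, -0.1026, 0.1224]
tcp_rot: [-2.214, -2.225, 0.002]
wrist_force: [-0.7, 0.0, 0.6]
opening: 0.0649
```

```bash
python3 -c "
from h import *
plan((.4402,-.1053,.069),1.571)
cv2.imwrite('pics/t1.png',manip.snapshot('top'));cv2.imwrite('pics/s1.png',cv2.resize(manip.snapshot('scene')[90:290,100:400],None,fx=2.6,fy=2.6))"
```

```text
t 2.5 tcp [ 439.4 -102.6  122.4] psi 1.576 open 64.9 F [-0.7  0.   0.6]
delta mm [-2.7  0.9 53.4]
rot [-0.003 -0.001  0.005]
delta if rotated first [-2.7  0.8 53.4]
```

View pics/s1.png

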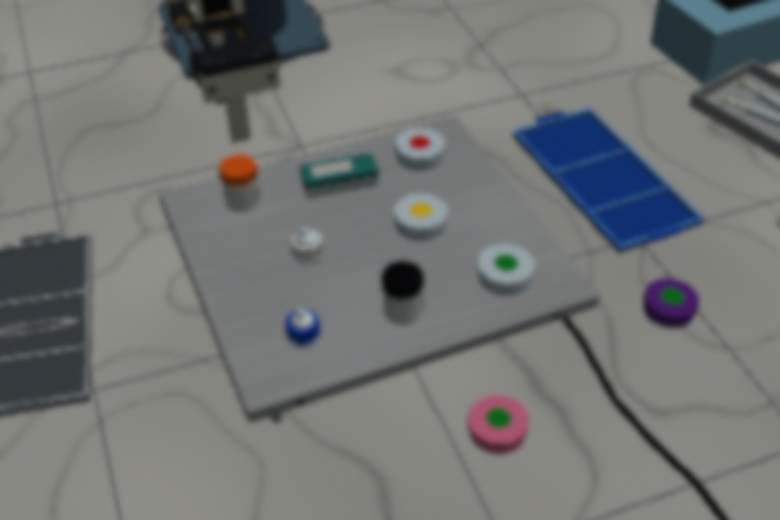

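The crop shows the jaws above the orange-capped pot (crop 238,165), with everything else undisturbed. I go down and grip.

>>> arm_command(deltas=[[-2.7,0.9,12,0,0,0.005],[0,0,12,0,0,0],[0,0,12,0,0,0],[0,0,10,0,0,0],[0,0,5,0,0,0],[0,0,2,0,0,0],[0,0,0,0,0,0],[0,0,0,0,0,0]])

```text
clock: 3.4
tcp_pos: [0.4431, -0.1085, 0.0685]
tcp_rot: [2.222, 2.215, 0.001]
wrist_force: [0.3, -0.4, -0.9]
opening: 0.0649
```

>>> arm_command(deltas=[[0,0,0,0,0,0],[0,0,0,0,0,0],[0,0,0,0,0,0],[0,0,0,0,0,0],[0,0,0,0,0,0],[0,0,0,0,0,0],[0,0,0,0,0,0],[0,0,0,0,0,0]], gripper=-0.4, force=15)

```text
clock: 4.2
tcp_pos: [0.4442, -0.109, 0.0699]
tcp_rot: [2.219, 2.213, 0.003]
wrist_force: [0.0, -0.9, -0.7]
opening: 0.028
```

```bash
python3 -c "
from h import *
plan((.5742,.3156,.19),1.641)"
```

```text
t 4.2 tcp [ 444.2 -109.    69.9] psi 1.568 open 28.0 F [ 0.  -0.9 -0.7]
delta mm [ 424.4  129.6 -121. ]
rot [ 0.007  0.004 -0.073]
delta if rotated first [ 414.4  159.5 -120.1]
```

```bash
python3 -c "
from h import *
a=cv2.resize(manip.snapshot('scene')[90:240,120:320],None,fx=3.5,fy=3.5);cv2.imwrite('pics/s2.png',a)
a=cv2.resize(manip.snapshot('top')[150:320,200:370],None,fx=3,fy=3);cv2.imwrite('pics/t2.png',a)"
```

```text
(no output)
```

View pics/s2.png

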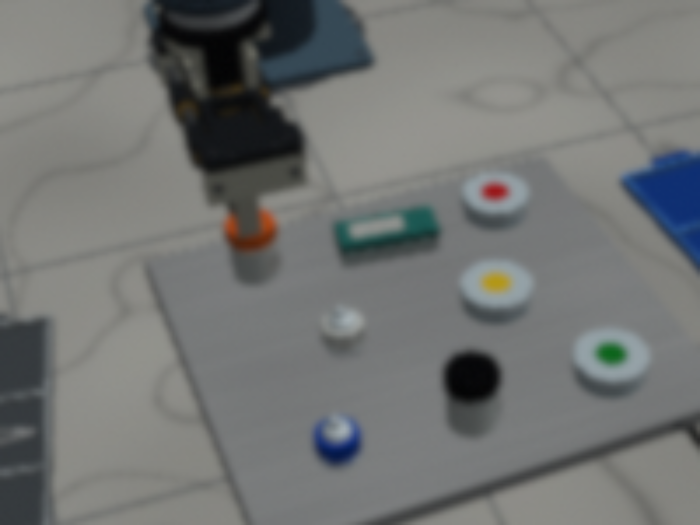

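View pics/t2.png

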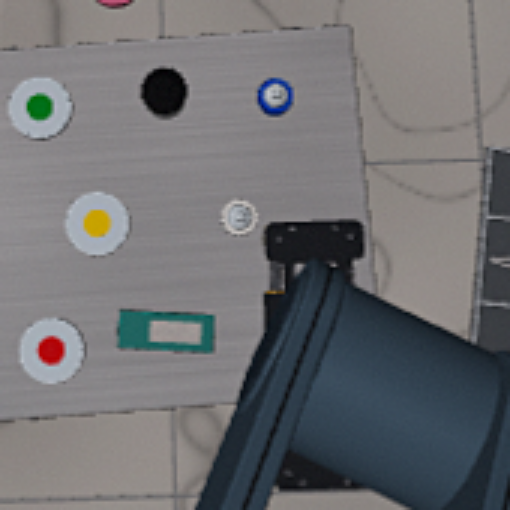

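```bash
cat >> h.py <<'E'
def proj(n,P):
    c=manip.camera_params(n);T=np.linalg.inv(c["cam_to_world"]);q=T[:3,:3]@np.array(P)+T[:3,3];q=q*[1,-1,-1]
    return cv2.projectPoints(q.reshape(1,1,3),np.zeros(3),np.zeros(3),c["mtx"],c["dist"])[0].ravel()
E
python3 -c "
from h import *
for P in [(.444,-.109,.07),(.458,-.109,.07),(.458,-.109,.108),(.44,-.105,.105),(.44,-.105,.055),(.444,-.109,.153)]:
  p=proj('scene',P);print(P,p.round(1),((p-[120,90])*3.5).round(),((proj('top',P)-[200,150])*3).round())
cv2.imwrite('pics/s3.png',cv2.resize(manip.snapshot('scene')[130:180,165:225],None,fx=12,fy=12,interpolation=cv2.INTER_CUBIC))
s=manip.read_state();print(s['tcp_pos'],s['opening'],s['wrist_force'],s['joint_pos'])"
```

```text
(0.444, -0.109, 0.07) [191.3 163.6] [249. 258.] [293. 334.]
(0.458, -0.109, 0.07) [192.5 166.6] [254. 268.] [292. 317.]
(0.458, -0.109, 0.108) [190.8 155.8] [248. 230.] [297. 319.]
(0.44, -0.105, 0.105) [190.8 152.5] [248. 219.] [293. 341.]
(0.44, -0.105, 0.055) [192.9 166.5] [255. 268.] [286. 337.]
(0.444, -0.109, 0.153) [187.5 139.3] [236. 173.] [304. 340.]
[ 0.44414684 -0.10891581  0.06989357] 0.027771492444475777 [ 0.41303401  0.50763186 -0.51622603] [-4.84671233e-01  2.01408030e-01  1.91194818e+00 -6.85454068e-04
  1.02036472e+00 -4.81393256e-01]
```

View pics/s3.png

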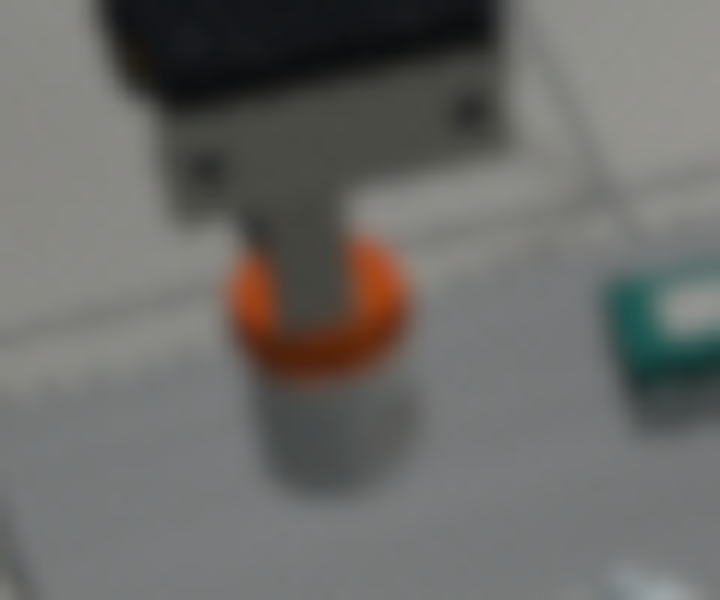

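```bash
python3 -c "
from h import *
for z in (.1224,.14,.16,.18):
  for dx in(.0325,.05): print(z,dx,proj('scene',(.4394+dx,-.1026,z)).round(1))
a=manip.snapshot('top');cv2.imwrite('pics/t3.png',cv2.resize(a[205:335,240:370],None,fx=5,fy=5,interpolation=cv2.INTER_CUBIC))
b=cv2.imread('pics/t1.png');cv2.imwrite('pics/t1b.png',cv2.resize(b[205:335,240:370],None,fx=5,fy=5,interpolation=cv2.INTER_CUBIC))"
```

```text
0.1224 0.0325 [193.8 154. ]
0.1224 0.05 [195.5 157.9]
0.14 0.0325 [193.  148.7]
0.14 0.05 [194.7 152.6]
0.16 0.0325 [192.1 142.5]
0.16 0.05 [193.8 146.4]
0.18 0.0325 [191.2 136.2]
0.18 0.05 [192.9 140. ]
```

View pics/t3.png

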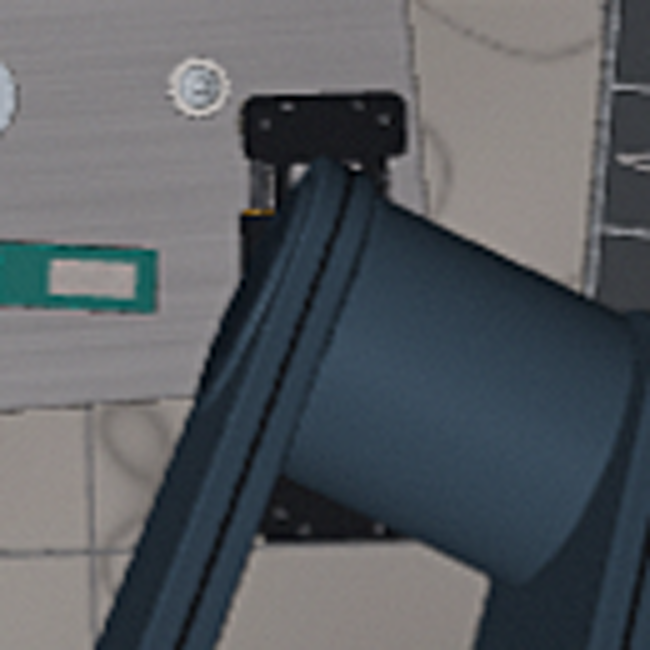

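View pics/t1b.png

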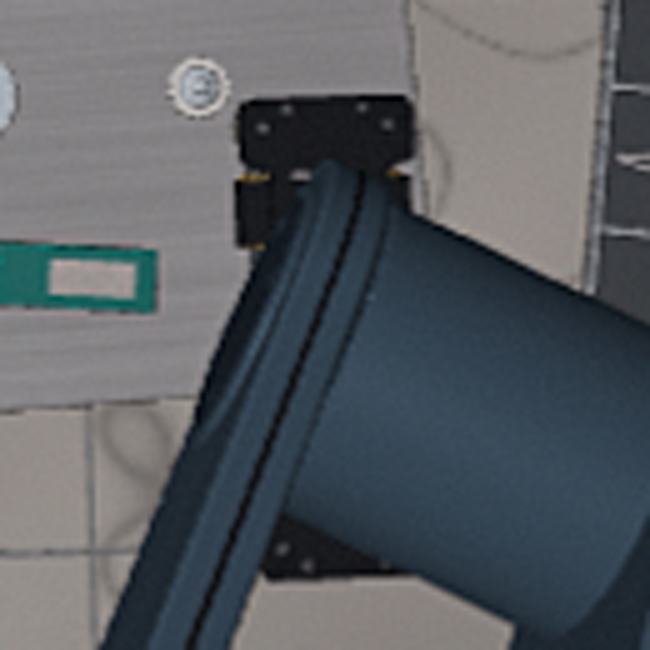

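```bash
python3 -c "
from h import *
for z in(.15,.18,.2,.22,.24,.26): print('now',z,ray('top',(304.7,223.6),z)[:2].round(4),ray('top',(304.7,313.4),z)[:2].round(4))
for z in(.2,.24,.26,.28,.3): print('before',z,ray('top',(305,224.4),z)[:2].round(4),ray('top',(305,320.6),z)[:2].round(4))
"
```

```text
now 0.15 [ 0.5375 -0.1218] [ 0.329 -0.112]
now 0.18 [ 0.5363 -0.1178] [ 0.3352 -0.1084]
now 0.2 [ 0.5355 -0.1152] [ 0.3393 -0.106 ]
now 0.22 [ 0.5348 -0.1126] [ 0.3435 -0.1036]
now 0.24 [ 0.534 -0.11 ] [ 0.3476 -0.1012]
now 0.26 [ 0.5332 -0.1074] [ 0.3518 -0.0988]
before 0.2 [ 0.5337 -0.1158] [ 0.3241 -0.1059]
before 0.24 [ 0.5323 -0.1105] [ 0.3332 -0.1012]
before 0.26 [ 0.5315 -0.1079] [ 0.3377 -0.0988]
before 0.28 [ 0.5308 -0.1053] [ 0.3422 -0.0964]
before 0.3 [ 0.53   -0.1026] [ 0.3468 -0.094 ]
```

The fingers closed to 28 mm above the cap. In the scene picture the tip at (191,157) sits at z ≈ 0.10–0.115, while the state says 0.070. The horizontal pose agrees with the top view, so the reported height is about 35–45 mm too low. I'll find the offset by a gentle touch of the open fingers on the plate around the pot.

>>> arm_command(deltas=[[3,-3,-2,0,0,0],[0,0,0,0,0,0],[0,0,0,0,0,0],[0,0,0,0,0,0],[0,0,0,0,0,0],[0,0,8,0,0,0],[0,0,8,0,0,0],[0,0,0,0,0,0]], gripper=0.4)

```text
clock: 5.2
tcp_pos: [0.4409, -0.1057, 0.0547]
tcp_rot: [2.219, 2.213, 0.003]
wrist_force: [-0.4, 0.8, 0.1]
opening: 0.0651
```

```bash
python3 -c "
from h import *
plan((.4402,-.1053,.03),1.571)
cv2.imwrite('pics/s4.png',cv2.resize(manip.snapshot('scene')[120:180,160:230],None,fx=9,fy=9,interpolation=cv2.INTER_CUBIC))"
```

```text
t 5.2 tcp [ 440.9 -105.7   54.7] psi 1.568 open 65.1 F [-0.4  0.8  0.1]
delta mm [ 0.5 -0.9 24.7]
rot [ 0.007  0.004 -0.003]
delta if rotated first [ 0.4 -0.7 24.7]
```

View pics/s4.png

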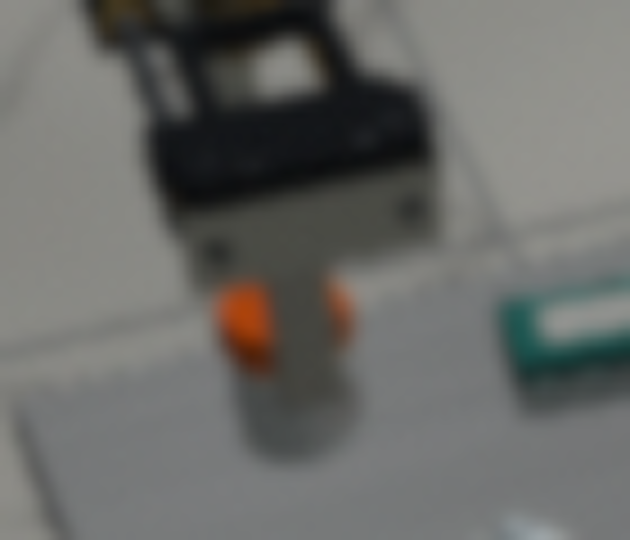

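The reported z of 0.055 equals plate level, yet there is no contact, so the height bias is confirmed. I continue down slowly to find the plate.

>>> arm_command(deltas=[[0,-1,8,0,0,0],[0,0,8,0,0,0],[0,0,4,0,0,0],[0,0,2,0,0,0],[0,0,2,0,0,0],[0,0,2,0,0,0],[0,0,0,0,0,0],[0,0,0,0,0,0]])

```text
clock: 6.05
tcp_pos: [0.4402, -0.1059, 0.0264]
tcp_rot: [2.219, 2.213, 0.003]
wrist_force: [-0.2, 0.1, 0.4]
opening: 0.0652
```

>>> arm_command(deltas=[[0,0,2,0,0,0],[0,0,2,0,0,0],[0,0,2,0,0,0],[0,0,1,0,0,0],[0,0,0,0,0,0],[0,0,0,0,0,0],[0,0,0,0,0,0],[0,0,0,0,0,0]])

```text
clock: 6.85
tcp_pos: [0.4407, -0.1061, 0.0193]
tcp_rot: [2.218, 2.212, 0.003]
wrist_force: [0.0, 0.3, 0.6]
opening: 0.0649
```

>>> arm_command(deltas=[[0,0,1,0,0,0],[0,0,1,0,0,0],[0,0,1,0,0,0],[0,0,1,0,0,0],[0,0,1,0,0,0],[0,0,0,0,0,0],[0,0,0,0,0,0],[0,0,0,0,0,0]])

```text
clock: 7.65
tcp_pos: [0.4412, -0.1063, 0.0189]
tcp_rot: [2.216, 2.211, 0.004]
wrist_force: [-0.2, -0.4, -0.1]
opening: 0.0652
```

```bash
python3 -c "
from h import *
cv2.imwrite('pics/s5.png',cv2.resize(manip.snapshot('scene')[120:190,160:230],None,fx=8,fy=8,interpolation=cv2.INTER_CUBIC))
plan((.44,-.105,0))
for t in(0,.0175): print(proj('scene',(.4407+.0325+t,-.106,.055)))"
```

```text
t 7.7 tcp [ 441.1 -106.3   18.8] psi 1.568 open 65.3 F [-0.4  0.2 -0.5]
delta mm [ 1.5 -1.3 18.8]
[195.552372   173.86790339]
[197.16058463 177.80756618]
```

View pics/s5.png

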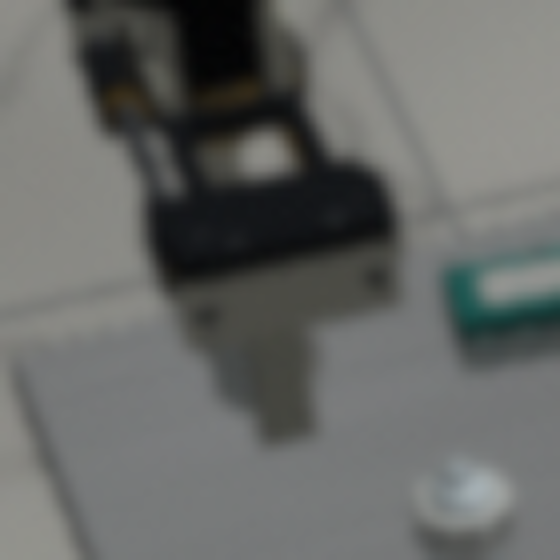

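>>> arm_command(deltas=[[0,0,-2,0,0,0],[0,0,0,0,0,0],[0,0,0,0,0,0],[0,0,0,0,0,0],[0,0,2,0,0,0],[0,0,2,0,0,0],[0,0,2,0,0,0],[0,0,2,0,0,0]])

```text
clock: 8.5
tcp_pos: [0.4413, -0.1064, 0.0183]
tcp_rot: [2.216, 2.212, 0.002]
wrist_force: [-5.6, 3.3, 25.3]
opening: 0.0653
```

Contact gives 25 N at a reported 0.0183, so true z = reported + 0.0363 and I correct for it from here. Now I raise 15 mm and grip.

>>> arm_command(deltas=[[0,0,-5,0,0,0],[0,0,-5,0,0,0],[0,-1,-4,0,0,0],[0,0,0,0,0,0],[0,0,0,0,0,0],[0,0,0,0,0,0],[0,0,0,0,0,0],[0,0,0,0,0,0]])

```text
clock: 9.3
tcp_pos: [0.4397, -0.1062, 0.0326]
tcp_rot: [2.216, 2.212, 0.002]
wrist_force: [-0.6, 1.1, -0.3]
opening: 0.0649
```

>>> arm_command(deltas=[[0,0,0,0,0,0],[0,0,0,0,0,0],[0,0,0,0,0,0],[0,0,0,0,0,0],[0,0,0,0,0,0],[0,0,0,0,0,0],[0,0,0,0,0,0],[0,0,0,0,0,0]], gripper=-0.5, force=15)

```text
clock: 10.1
tcp_pos: [0.4397, -0.1062, 0.0323]
tcp_rot: [2.217, 2.212, 0.002]
wrist_force: [-0.0, -0.5, 0.2]
opening: 0.0398
```

```bash
cat >> h.py <<'E'
B=.0363
E
python3 -c "
from h import *
plan((.5742,.3156,.18-B),1.641)"
```

```text
t 10.1 tcp [ 439.7 -106.2   32.3] psi 1.569 open 39.8 F [-0.  -0.5  0.2]
delta mm [ 421.3  134.6 -112.9]
rot [ 0.008  0.006 -0.072]
delta if rotated first [ 411.3  163.7 -111.4]
```

>>> arm_command(deltas=[[0,0,-8,0,0,0],[0,0,-15,0,0,0],[0,0,-22,0,0,0],[0,0,-25,0,0,0],[0,0,-22,0,0,0],[0,0,-14,0,0,0],[0,0,-6,0,0,0],[15,5,0,0,0,0]])

```text
clock: 10.9
tcp_pos: [0.4423, -0.0907, 0.1512]
tcp_rot: [2.219, 2.212, -0.0]
wrist_force: [0.2, 0.6, -1.5]
opening: 0.0396
```

>>> arm_command(deltas=[[30,10,0,0,0,0],[42,14,0,0,0,0],[45,15,0,0,0,0],[45,15,0,0,0,0],[45,15,0,0,0,0],[45,15,0,0,0,0],[42,14,0,0,0,0],[30,10,0,0,0,0]])

```text
clock: 11.7
tcp_pos: [0.5539, 0.2418, 0.1484]
tcp_rot: [2.228, 2.203, -0.005]
wrist_force: [-0.2, -1.0, -0.6]
opening: 0.0395
```

```bash
python3 -c "
from h import *
plan((.5742,.3156,.018-B),1.641)"
```

```text
t 11.7 tcp [553.9 241.8 148.4] psi 1.559 open 39.5 F [-0.2 -1.  -0.6]
delta mm [ 75.4  18.8 166.1]
rot [ 0.003  0.009 -0.082]
delta if rotated first [ 72.2  25.4 166.7]
```

>>> arm_command(deltas=[[30,8,0,0.003,0.009,-0.08],[27,8,0,0,0,0],[12,4,10,0,0,0],[0,0,20,0,0,0],[0,0,25,0,0,0],[0,0,25,0,0,0],[0,0,20,0,0,0],[0,0,10,0,0,0]])

```text
clock: 12.5
tcp_pos: [0.569, 0.3169, 0.0285]
tcp_rot: [-2.132, -2.304, 0.008]
wrist_force: [0.2, 0.9, -1.6]
opening: 0.0398
```

```bash
python3 -c "
from h import *
plan((.5742,.3156,.0166-B),1.641)
cv2.imwrite('pics/s6.png',cv2.resize(manip.snapshot('scene')[90:210,270:420],None,fx=5,fy=5,interpolation=cv2.INTER_CUBIC))"
```

```text
t 12.5 tcp [569.  316.9  28.5] psi 1.649 open 39.8 F [ 0.2  0.9 -1.6]
delta mm [-1.6  5.4 48.2]
rot [-0.005  0.002  0.008]
delta if rotated first [-1.7  5.1 48.2]
```

View pics/s6.png

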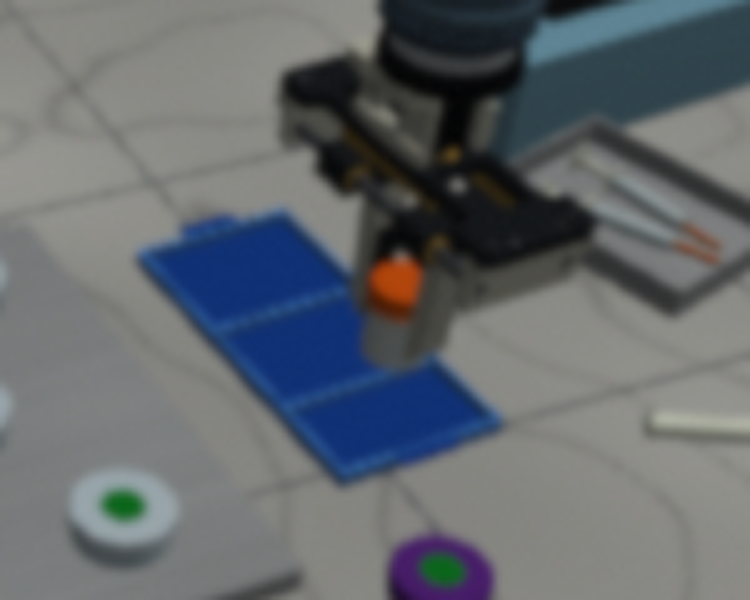

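The pot is held upright above the small compartment. Lowering to the floor now.

>>> arm_command(deltas=[[-1.6,5.4,8,0,0,0.008],[0,0,10,0,0,0],[0,0,10,0,0,0],[0,0,6,0,0,0],[0,0,4,0,0,0],[0,0,3,0,0,0],[0,0,0,0,0,0],[0,0,0,0,0,0]])

```text
clock: 13.35
tcp_pos: [0.5759, 0.3147, -0.0149]
tcp_rot: [-2.144, -2.295, 0.006]
wrist_force: [-0.2, -0.0, 0.4]
opening: 0.0396
```

```bash
python3 -c "
from h import *
plan((.5742,.3156,.0166-B),1.641)"
```

```text
t 13.35 tcp [575.9 314.7 -14.9] psi 1.639 open 39.6 F [-0.2 -0.   0.4]
delta mm [ 1.  -1.6  4.8]
rot [-0.004  0.002 -0.002]
delta if rotated first [ 1.  -1.6  4.8]
```

>>> arm_command(deltas=[[1,-1.5,2,0,0,0],[0,0,1,0,0,0],[0,0,1,0,0,0],[0,0,0,0,0,0],[0,0,1,0,0,0],[0,0,1,0,0,0],[0,0,1,0,0,0],[0,0,0,0,0,0]])

```text
clock: 14.15
tcp_pos: [0.5751, 0.3164, -0.0194]
tcp_rot: [2.144, 2.296, -0.002]
wrist_force: [0.6, -0.7, -1.2]
opening: 0.0396
```

>>> arm_command(deltas=[[0,0,2,0,0,0],[0,0,2,0,0,0],[0,0,0,0,0,0],[0,0,0,0,0,0],[0,0,0,0,0,0],[0,0,0,0,0,0],[0,0,0,0,0,0],[0,0,0,0,0,0]])

```text
clock: 14.95
tcp_pos: [0.5756, 0.3168, -0.0198]
tcp_rot: [2.143, 2.296, 0.001]
wrist_force: [-1.4, -1.2, 2.0]
opening: 0.0396
```

```bash
python3 -c "
from h import *
plan((.5742,.3156,.0166-B),1.641)
cv2.imwrite('pics/s7.png',cv2.resize(manip.snapshot('scene')[90:210,270:420],None,fx=5,fy=5,interpolation=cv2.INTER_CUBIC))"
```

```text
t 14.95 tcp [575.6 316.8 -19.8] psi 1.639 open 39.6 F [-1.4 -1.2  2. ]
delta mm [-1.1 -1.5 -0.1]
rot [ 0.001  0.    -0.002]
delta if rotated first [-1.  -1.5 -0.1]
```

View pics/s7.png

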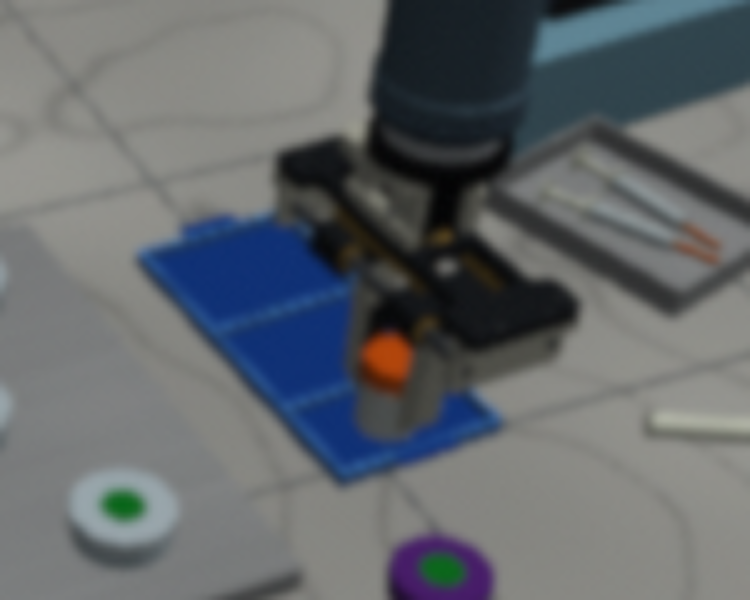

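The pot stands on the floor at exactly the predicted height, so the bias holds here too. Release and lift.

>>> arm_command(deltas=[[0,0,0,0,0,0],[0,0,0,0,0,0],[0,0,0,0,0,0],[0,0,0,0,0,0],[0,0,-5,0,0,0],[0,0,-12,0,0,0],[0,0,-25,0,0,0],[0,0,-30,0,0,0]], gripper=0.2)

```text
clock: 15.8
tcp_pos: [0.5721, 0.3154, 0.0502]
tcp_rot: [-2.142, -2.293, 0.013]
wrist_force: [-0.2, 0.1, 0.0]
opening: 0.0558
```

```bash
python3 -c "
from h import *
plan((.438,.1005,.15-B),1.571)"
```

```text
t 15.8 tcp [572.1 315.4  50.2] psi 1.639 open 55.8 F [-0.2  0.1  0. ]
delta mm [-205.4 -149.   -61.6]
rot [-0.009  0.003  0.068]
delta if rotated first [-214.8 -134.1  -63.5]
```

>>> arm_command(deltas=[[0,0,-30,0,0,0],[-15,-10,-25,0,0,0.034],[-30,-22,0,0,0,0.034],[-35,-25,0,0,0,0],[-38,-25,0,0,0,0],[-38,-25,0,0,0,0],[-35,-22,0,0,0,0],[-15,-8,0,0,0,0]], gripper=0.68)

```text
clock: 16.6
tcp_pos: [0.4398, 0.106, 0.1214]
tcp_rot: [2.211, 2.218, 0.019]
wrist_force: [0.3, 0.6, -0.1]
opening: 0.0783
```

```bash
python3 -c "
from h import *
plan((.438,.1005,.066-B),1.571)"
```

```text
t 16.6 tcp [439.8 106.  121.4] psi 1.574 open 78.3 F [ 0.3  0.6 -0.1]
delta mm [-5.6 -3.3 91.7]
rot [ 0.016 -0.001  0.003]
delta if rotated first [-5.5 -1.8 91.7]
```

>>> arm_command(deltas=[[-5.5,-2,5,0.016,0,0.003],[0,0,12,0,0,0],[0,0,20,0,0,0],[0,0,20,0,0,0],[0,0,12,0,0,0],[0,0,6,0,0,0],[0,0,0,0,0,0],[0,0,0,0,0,0]])

```text
clock: 17.4
tcp_pos: [0.4427, 0.1029, 0.0438]
tcp_rot: [2.222, 2.219, 0.009]
wrist_force: [0.4, -0.7, -0.5]
opening: 0.0779
```

```bash
python3 -c "
from h import *
plan((.438,.1005,.066-B),1.571)
cv2.imwrite('pics/s8.png',cv2.resize(manip.snapshot('scene')[100:220,200:350],None,fx=5,fy=5,interpolation=cv2.INTER_CUBIC))"
```

```text
t 17.4 tcp [442.7 102.9  43.8] psi 1.57 open 77.9 F [ 0.4 -0.7 -0.5]
delta mm [-2.5 -4.7 14.1]
rot [ 0.005 -0.003 -0.001]
delta if rotated first [-2.4 -4.7 14.1]
```

View pics/s8.png

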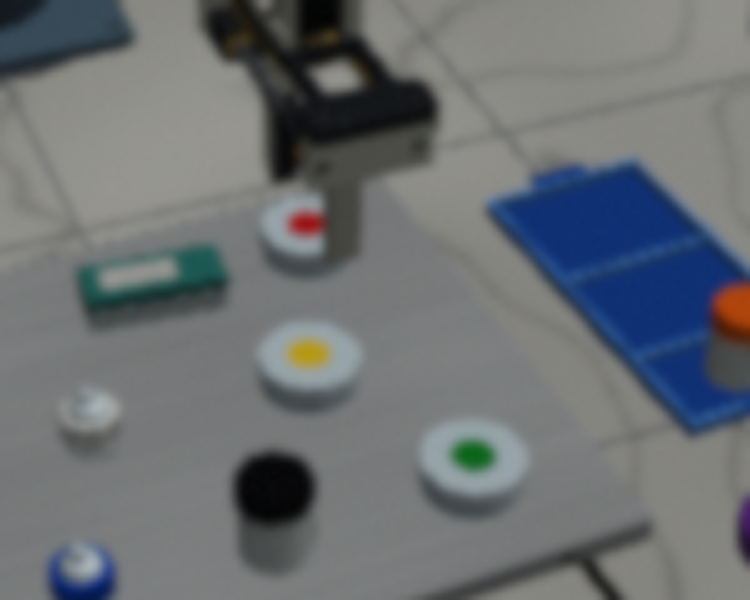

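>>> arm_command(deltas=[[-2.5,-4.7,0,0.005,0,0],[0,0,5,0,0,0],[0,0,5,0,0,0],[0,0,3,0,0,0],[0,0,1,0,0,0],[0,0,0,0,0,0],[0,0,0,0,0,0],[0,0,0,0,0,0]])

```text
clock: 18.25
tcp_pos: [0.4392, 0.1002, 0.0304]
tcp_rot: [2.223, 2.219, 0.007]
wrist_force: [-0.2, -0.8, 1.0]
opening: 0.078
```

>>> arm_command(deltas=[[0,0,0,0,0,0],[0,0,0,0,0,0],[0,0,0,0,0,0],[0,0,0,0,0,0],[0,0,0,0,0,0],[0,0,0,0,0,0],[0,0,0,0,0,0],[0,0,0,0,0,0]], gripper=-0.1, force=12)

```text
clock: 19.05
tcp_pos: [0.4395, 0.1002, 0.0307]
tcp_rot: [2.222, 2.219, 0.008]
wrist_force: [0.4, -0.5, 0.7]
opening: 0.0557
```

```bash
python3 -c "
from h import *
plan((.4186,.3047,.12-B),1.641)"
```

```text
t 19.05 tcp [439.5 100.2  30.7] psi 1.569 open 55.7 F [ 0.4 -0.5  0.7]
delta mm [204.6 -20.9 -52.5]
rot [ 0.004 -0.003 -0.072]
delta if rotated first [205.4  -6.5 -53. ]
```

>>> arm_command(deltas=[[0,0,-6,0,0,0],[0,0,-14,0,0,0],[0,0,-18,0,0,0],[8,-1,-14,0,0,-0.024],[20,-1,0,0,0,-0.024],[32,-1,0,0,0,-0.024],[35,-1,0,0,0,0],[35,-1,0,0,0,0]])

```text
clock: 19.85
tcp_pos: [0.4291, 0.2301, 0.0886]
tcp_rot: [2.145, 2.291, 0.011]
wrist_force: [0.4, -0.3, 0.1]
opening: 0.0558
```

>>> arm_command(deltas=[[32,-1,0,0,0,0],[22,-1,0,0,0,0],[10,0,0,0,0,0],[0,0,10,0,0,0],[0,0,20,0,0,0],[0,0,20,0,0,0],[0,0,10,0,0,0],[0,0,0,0,0,0]])

```text
clock: 20.65
tcp_pos: [0.4232, 0.297, 0.0276]
tcp_rot: [2.139, 2.293, 0.013]
wrist_force: [-0.2, -0.5, -1.2]
opening: 0.0558
```

```bash
python3 -c "
from h import *
plan((.4186,.3047,.015-B),1.641)
cv2.imwrite('pics/s9.png',cv2.resize(manip.snapshot('scene')[90:210,270:420],None,fx=5,fy=5,interpolation=cv2.INTER_CUBIC))"
```

```text
t 20.65 tcp [423.2 297.   27.6] psi 1.641 open 55.8 F [-0.2 -0.5 -1.2]
delta mm [ 8.  -4.5 48.8]
rot [ 0.01  -0.002 -0.   ]
delta if rotated first [ 8.  -4.  48.9]
```

View pics/s9.png

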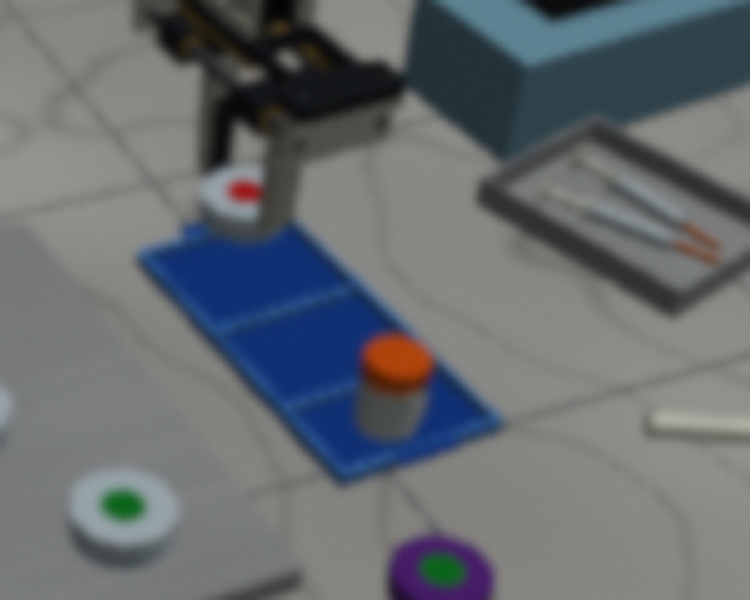

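The pot stands upright inside the small compartment at crop (393,385). The red dish is level in the fingers above the large one. Lower it.

>>> arm_command(deltas=[[8,-4,8,0.01,0,0],[0,0,12,0,0,0],[0,0,10,0,0,0],[0,0,7,0,0,0],[0,0,4,0,0,0],[0,0,3,0,0,0],[0,0,0,0,0,0],[0,0,0,0,0,0]])

```text
clock: 21.5
tcp_pos: [0.4206, 0.3056, -0.0179]
tcp_rot: [-2.143, -2.297, -0.007]
wrist_force: [-1.0, 0.4, 0.1]
opening: 0.0555
```

```bash
python3 -c "
from h import *
plan((.4186,.3047,.015-B),1.641)"
```

```text
t 21.5 tcp [420.6 305.6 -17.9] psi 1.64 open 55.5 F [-1.   0.4  0.1]
delta mm [-0.8 -2.1  3.4]
rot [ 0.003 -0.003 -0.001]
delta if rotated first [-0.8 -2.1  3.4]
```

>>> arm_command(deltas=[[0,-2,1,0.003,-0.003,0],[0,0,1,0,0,0],[0,0,1,0,0,0],[0,0,1,0,0,0],[0,0,1,0,0,0],[0,0,1,0,0,0],[0,0,1,0,0,0],[0,0,0,0,0,0]])

```text
clock: 22.3
tcp_pos: [0.4195, 0.3059, -0.021]
tcp_rot: [2.142, 2.296, 0.004]
wrist_force: [-0.7, -0.9, 0.3]
opening: 0.0555
```

```bash
python3 -c "
from h import *
plan((.4186,.3047,.015-B),1.641)"
```

```text
t 22.3 tcp [419.5 305.9 -21. ] psi 1.64 open 55.5 F [-0.7 -0.9  0.3]
delta mm [-1.2 -0.9  0.2]
rot [ 0.003 -0.001 -0.001]
delta if rotated first [-1.2 -0.9  0.3]
```

>>> arm_command(deltas=[[0,0,0,0,0,0],[0,0,0,0,0,0],[0,0,0,0,0,0],[0,0,0,0,0,0],[0,0,-5,0,0,0],[0,0,-15,0,0,0],[0,0,-30,0,0,0],[0,0,-35,0,0,0]], gripper=0.46)

```text
clock: 23.1
tcp_pos: [0.4152, 0.3039, 0.0616]
tcp_rot: [-2.141, -2.295, 0.013]
wrist_force: [1.2, 0.2, -0.1]
opening: 0.0677
```

```bash
python3 -c "
from h import *
plan((.451,.002,.135-B),1.479)
cv2.imwrite('pics/s10.png',cv2.resize(manip.snapshot('scene')[90:210,270:420],None,fx=5,fy=5,interpolation=cv2.INTER_CUBIC))"
```

```text
t 23.1 tcp [415.2 303.9  61.6] psi 1.64 open 67.7 F [ 1.2  0.2 -0.1]
delta mm [-303.7   14.6  -36.2]
rot [-0.008  0.004  0.161]
delta if rotated first [-297.3   63.3  -37.1]
```

View pics/s10.png

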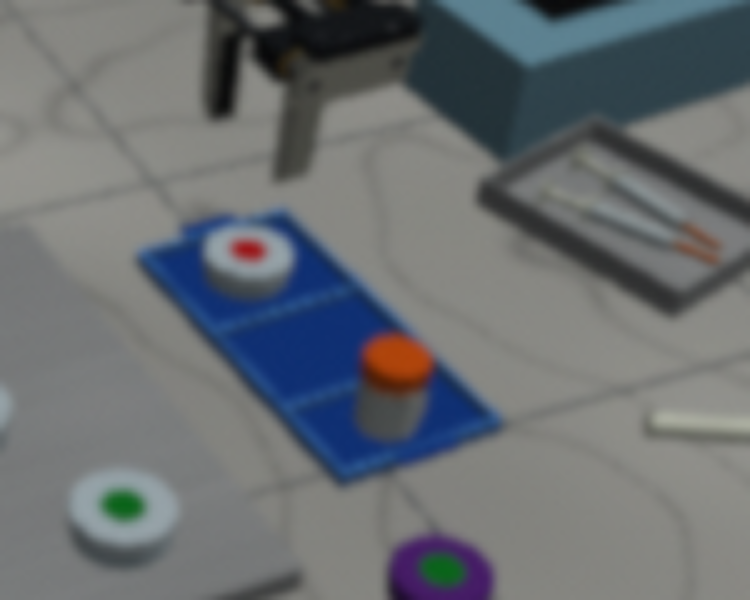

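The red dish lies flat in the large compartment at crop (248,255). Next is the mailer.

>>> arm_command(deltas=[[-15,0,-20,0,0,0],[-30,0,-16,0,0,0],[-42,0,0,0,0,0],[-45,0,0,0,0,0],[-45,0,0,0,0,0],[-45,0,0,0,0,0],[-40,5,0,0,0,0.08],[-25,5,0,0,0,0.08]], gripper=0.2)

```text
clock: 23.95
tcp_pos: [0.4517, 0.0143, 0.1111]
tcp_rot: [2.308, 2.118, 0.021]
wrist_force: [0.4, -0.6, 0.1]
opening: 0.056
```

```bash
python3 -c "
from h import *
plan((.451,.002,.066-B),1.479)"
```

```text
t 23.95 tcp [451.7  14.3 111.1] psi 1.485 open 56.0 F [ 0.4 -0.6  0.1]
delta mm [-12.7  -1.   81.3]
rot [ 0.016 -0.004  0.006]
delta if rotated first [-12.3   0.4  81.4]
```

>>> arm_command(deltas=[[-9,0,5,0.016,-0.004,0.006],[0,0,15,0,0,0],[0,0,18,0,0,0],[0,0,12,0,0,0],[0,0,5,0,0,0],[0,0,0,0,0,0],[0,0,0,0,0,0],[0,0,0,0,0,0]])

```text
clock: 24.75
tcp_pos: [0.4519, 0.004, 0.0549]
tcp_rot: [-2.318, -2.119, 0.002]
wrist_force: [0.3, -0.0, -0.5]
opening: 0.0559
```

```bash
python3 -c "
from h import *
plan((.451,.002,.066-B),1.479)
cv2.imwrite('pics/s11.png',cv2.resize(manip.snapshot('scene')[90:210,170:320],None,fx=5,fy=5,interpolation=cv2.INTER_CUBIC))"
```

```text
t 24.75 tcp [451.9   4.   54.9] psi 1.481 open 55.9 F [ 0.3 -0.  -0.5]
delta mm [-2.1 -0.7 25.2]
rot [-0.001  0.     0.002]
delta if rotated first [-2.1 -0.7 25.2]
```

View pics/s11.png

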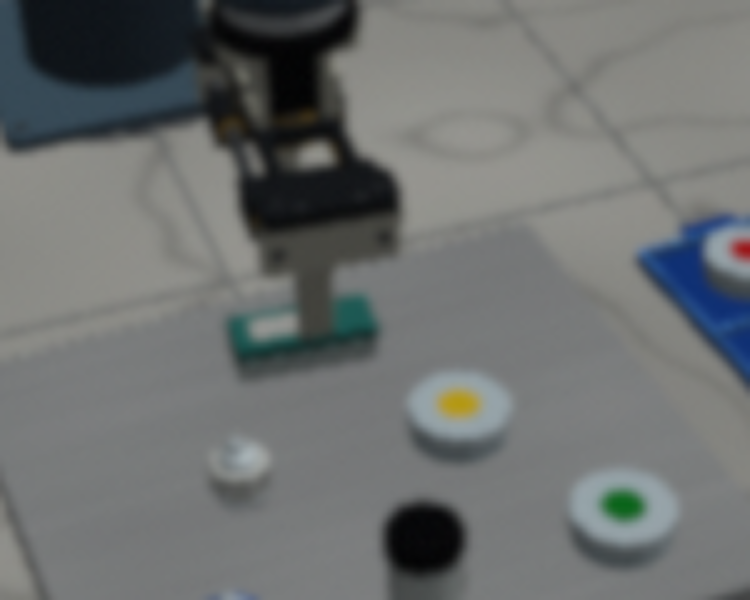

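>>> arm_command(deltas=[[-2,-1,5,0,0,0.002],[0,0,8,0,0,0],[0,0,7,0,0,0],[0,0,3,0,0,0],[0,0,1,0,0,0],[0,0,0,0,0,0],[0,0,0,0,0,0],[0,0,0,0,0,0]])

```text
clock: 25.6
tcp_pos: [0.4513, 0.0017, 0.0296]
tcp_rot: [2.32, 2.117, -0.0]
wrist_force: [0.3, 0.4, -0.5]
opening: 0.0555
```

>>> arm_command(deltas=[[0,0,0,0,0,0],[0,0,0,0,0,0],[0,0,0,0,0,0],[0,0,0,0,0,0],[0,0,0,0,0,0],[0,0,0,0,0,0],[0,0,0,0,0,0],[0,0,0,0,0,0]], gripper=-0.6, force=15)

```text
clock: 26.4
tcp_pos: [0.4517, 0.0017, 0.0301]
tcp_rot: [2.32, 2.116, 0.001]
wrist_force: [0.1, 0.3, -0.7]
opening: 0.0316
```

```bash
python3 -c "
from h import *
plan((.5024,.3105,.12-B),1.641)"
```

```text
t 26.4 tcp [451.7   1.7  30.1] psi 1.479 open 31.6 F [ 0.1  0.3 -0.7]
delta mm [312.1  22.3 -53.8]
rot [ 0.002  0.001 -0.162]
delta if rotated first [304.5  72.2 -53.6]
```

>>> arm_command(deltas=[[0,0,-6,0,0,0],[0,0,-14,0,0,0],[0,0,-20,0,0,0],[8,1,-20,0,0,0],[20,2,0,0,0,0],[32,4,0,0,0,-0.04],[36,5,0,0,0,-0.04],[38,5,0,0,0,-0.04]])

```text
clock: 27.2
tcp_pos: [0.478, 0.1344, 0.0957]
tcp_rot: [2.192, 2.245, 0.002]
wrist_force: [0.8, 0.3, 0.3]
opening: 0.0317
```

>>> arm_command(deltas=[[38,7,0,0,0,-0.04],[38,8,0,0,0,0],[36,8,0,0,0,0],[28,5,0,0,0,0],[15,2,0,0,0,0],[0,0,8,0,0,0],[0,0,12,0,0,0],[0,0,0,0,0,0]])

```text
clock: 28.0
tcp_pos: [0.4992, 0.2997, 0.0761]
tcp_rot: [2.137, 2.295, 0.003]
wrist_force: [0.2, 0.6, -0.5]
opening: 0.0314
```

```bash
python3 -c "
from h import *
plan((.5024,.3105,.0144-B),1.641)"
```

```text
t 28.0 tcp [499.2 299.7  76.1] psi 1.642 open 31.4 F [ 0.2  0.6 -0.5]
delta mm [10.8  3.4 97.9]
rot [0.005 0.002 0.001]
delta if rotated first [10.5  3.9 98. ]
```

>>> arm_command(deltas=[[10.5,4,5,0.005,0.002,0],[0,0,15,0,0,0],[0,0,20,0,0,0],[0,0,18,0,0,0],[0,0,10,0,0,0],[0,0,5,0,0,0],[0,0,0,0,0,0],[0,0,0,0,0,0]])

```text
clock: 28.8
tcp_pos: [0.506, 0.3068, 0.0002]
tcp_rot: [-2.152, -2.289, 0.0]
wrist_force: [0.7, -0.1, -0.8]
opening: 0.0318
```

```bash
python3 -c "
from h import *
plan((.5024,.3105,.0144-B),1.641)
cv2.imwrite('pics/s12.png',cv2.resize(manip.snapshot('scene')[90:210,270:420],None,fx=5,fy=5,interpolation=cv2.INTER_CUBIC))"
```

```text
t 28.8 tcp [5.060e+02 3.068e+02 2.000e-01] psi 1.632 open 31.8 F [ 0.7 -0.1 -0.8]
delta mm [ 3.9 -3.3 22.1]
rot [-0.     0.    -0.009]
delta if rotated first [ 3.9 -3.3 22.1]
```

View pics/s12.png

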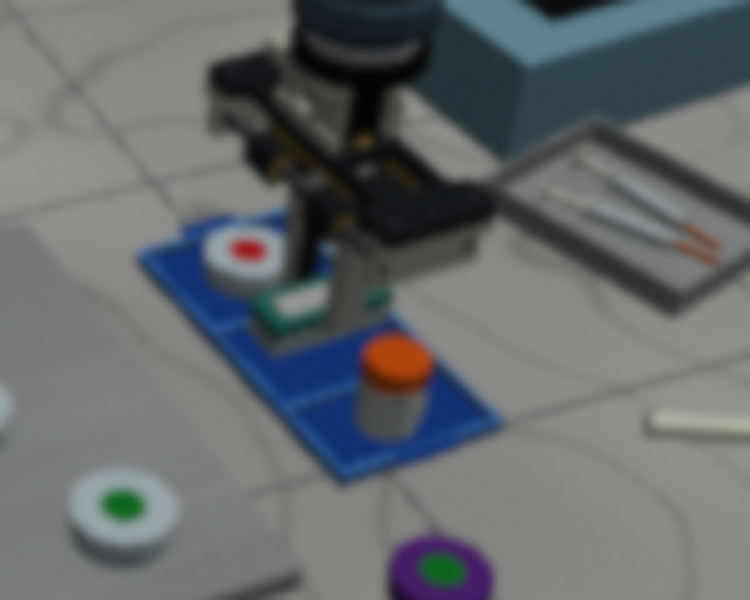

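>>> arm_command(deltas=[[4,-3,4,0,0,-0.009],[0,0,5,0,0,0],[0,0,5,0,0,0],[0,0,4,0,0,0],[0,0,2,0,0,0],[0,0,1,0,0,0],[0,0,0,0,0,0],[0,0,0,0,0,0]])

```text
clock: 29.65
tcp_pos: [0.5036, 0.3119, -0.0207]
tcp_rot: [2.139, 2.299, 0.005]
wrist_force: [-1.0, -0.3, -0.0]
opening: 0.032
```

>>> arm_command(deltas=[[0,0,1,0,0,0],[0,0,1,0,0,0],[0,0,1,0,0,0],[0,0,1,0,0,0],[0,0,1,0,0,0],[0,0,0,0,0,0],[0,0,0,0,0,0],[0,0,0,0,0,0]])

```text
clock: 30.45
tcp_pos: [0.5043, 0.3121, -0.0214]
tcp_rot: [2.138, 2.298, 0.008]
wrist_force: [-0.8, 0.5, 0.5]
opening: 0.0319
```

```bash
python3 -c "
from h import *
plan((.5024,.3105,.0144-B),1.641)"
```

```text
t 30.45 tcp [504.3 312.1 -21.4] psi 1.643 open 31.9 F [-0.8  0.5  0.5]
delta mm [-1.4 -2.   0.5]
rot [ 0.006 -0.002  0.002]
delta if rotated first [-1.5 -2.   0.5]
```

>>> arm_command(deltas=[[0,0,0,0,0,0],[0,0,0,0,0,0],[0,0,0,0,0,0],[0,0,0,0,0,0],[0,0,-5,0,0,0],[0,0,-15,0,0,0],[0,0,-30,0,0,0],[0,0,-35,0,0,0]], gripper=-0.02)

```text
clock: 31.25
tcp_pos: [0.4998, 0.3102, 0.0608]
tcp_rot: [-2.139, -2.298, 0.009]
wrist_force: [0.5, 0.3, 0.3]
opening: 0.0456
```

```bash
python3 -c "
from h import *
plan((.650,.1083,.135-B),1.571)
cv2.imwrite('pics/s13.png',cv2.resize(manip.snapshot('scene')[90:210,270:420],None,fx=5,fy=5,interpolation=cv2.INTER_CUBIC))"
```

```text
t 31.25 tcp [499.8 310.2  60.8] psi 1.643 open 45.6 F [0.5 0.3 0.3]
delta mm [-212.2  135.2  -38.3]
rot [-0.006  0.002  0.072]
delta if rotated first [-201.9  150.2  -37.9]
```

View pics/s13.png

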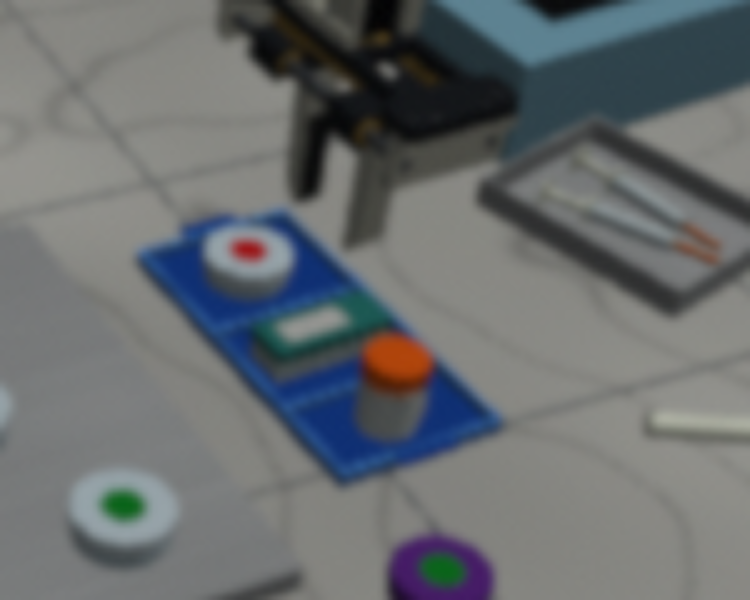

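The blue kit looks right, with all three items flat in their compartments. The green dish is next: the pale-lidded one on the plate at crop (123,508), not the purple one at (440,575).

>>> arm_command(deltas=[[-15,9,-20,0,0,0.036],[-28,18,-18,0,0,0.036],[-33,23,0,0,0,0],[-35,26,0,0,0,0],[-35,26,0,0,0,0],[-30,23,0,0,0,0],[-18,13,0,0,0,0],[0,0,0,0,0,0]], gripper=0.68)

```text
clock: 32.1
tcp_pos: [0.6512, 0.1137, 0.1154]
tcp_rot: [2.213, 2.216, 0.023]
wrist_force: [-0.6, 0.2, -0.3]
opening: 0.0785
```

```bash
python3 -c "
from h import *
plan((.650,.1083,.066-B),1.571)"
```

```text
t 32.1 tcp [651.2 113.7 115.4] psi 1.572 open 78.5 F [-0.6  0.2 -0.3]
delta mm [-5.7 -2.7 85.7]
rot [ 0.017 -0.004  0.001]
delta if rotated first [-5.4 -1.2 85.7]
```

>>> arm_command(deltas=[[-5,-2,5,0.017,-0.004,0],[0,0,12,0,0,0],[0,0,18,0,0,0],[0,0,15,0,0,0],[0,0,8,0,0,0],[0,0,4,0,0,0],[0,0,0,0,0,0],[0,0,0,0,0,0]])

```text
clock: 32.9
tcp_pos: [0.644, 0.1149, 0.0482]
tcp_rot: [-2.209, -2.226, 0.005]
wrist_force: [0.6, -0.3, 0.5]
opening: 0.0782
```

```bash
python3 -c "
from h import *
plan((.650,.1083,.066-B),1.571)
cv2.imwrite('pics/s14.png',cv2.resize(manip.snapshot('scene')[120:240,200:350],None,fx=5,fy=5,interpolation=cv2.INTER_CUBIC))"
```

```text
t 32.9 tcp [644.  114.9  48.2] psi 1.578 open 78.2 F [ 0.6 -0.3  0.5]
delta mm [-6.7  6.1 18.4]
rot [-0.006 -0.001  0.007]
delta if rotated first [-6.6  6.  18.5]
```

View pics/s14.png

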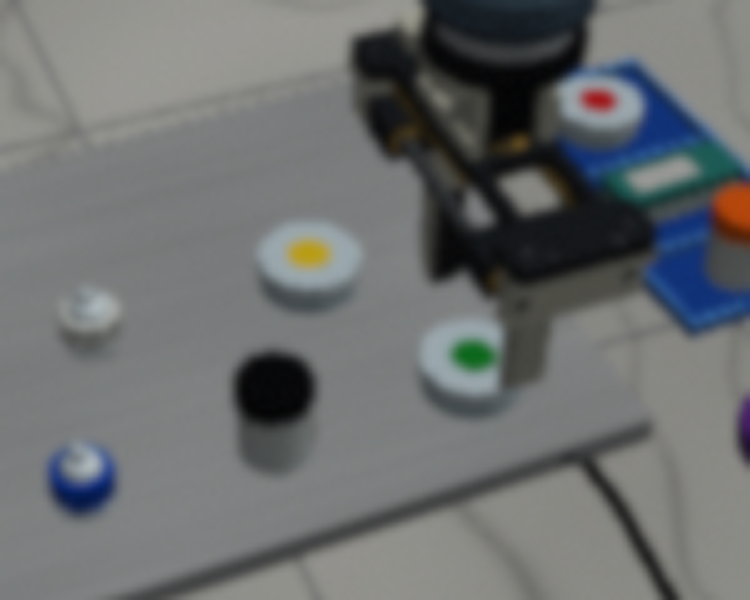

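>>> arm_command(deltas=[[-6.6,6,0,-0.006,0,0.007],[0,0,0,0,0,0],[0,0,5,0,0,0],[0,0,6,0,0,0],[0,0,4,0,0,0],[0,0,2,0,0,0],[0,0,0,0,0,0],[0,0,0,0,0,0]])

```text
clock: 33.75
tcp_pos: [0.6521, 0.1073, 0.0315]
tcp_rot: [2.221, 2.219, 0.006]
wrist_force: [0.3, 0.0, -0.2]
opening: 0.0786
```

```bash
python3 -c "
from h import *
plan((.650,.1083,.066-B),1.571)"
```

```text
t 33.75 tcp [652.1 107.3  31.5] psi 1.57 open 78.6 F [ 0.3  0.  -0.2]
delta mm [ 1.  -2.1  1.8]
rot [ 0.004 -0.001 -0.001]
delta if rotated first [ 1.  -2.1  1.8]
```

>>> arm_command(deltas=[[1,-2,1.5,0.004,0,0],[0,0,0,0,0,0],[0,0,0,0,0,0],[0,0,0,0,0,0],[0,0,0,0,0,0],[0,0,0,0,0,0],[0,0,0,0,0,0],[0,0,0,0,0,0]], gripper=-0.1, force=12)

```text
clock: 34.55
tcp_pos: [0.6501, 0.1086, 0.0303]
tcp_rot: [-2.222, -2.221, -0.001]
wrist_force: [0.5, 0.2, -0.6]
opening: 0.0556
```

```bash
python3 -c "
from h import *
plan((.413,-.3322,.18-B),1.427)"
```

```text
t 34.55 tcp [650.1 108.6  30.3] psi 1.57 open 55.6 F [ 0.5  0.2 -0.6]
delta mm [-440.8 -236.9 -113.9]
rot [ 0.    -0.001  0.143]
delta if rotated first [-470.2 -171.5 -113.4]
```

>>> arm_command(deltas=[[0,0,-6,0,0,0],[0,0,-14,0,0,0],[0,0,-22,0,0,0],[0,0,-25,0,0,0],[0,0,-20,0,0,0],[-10,-5,-8,0,0,0],[-22,-12,0,0,0,0],[-32,-18,0,0,0,0]])

```text
clock: 35.35
tcp_pos: [0.6162, 0.0453, 0.1348]
tcp_rot: [2.214, 2.225, 0.008]
wrist_force: [-0.7, -1.3, -0.7]
opening: 0.0557
```

>>> arm_command(deltas=[[-38,-20,0,0,0,0],[-38,-20,0,0,0,0],[-38,-20,0,0,0,0],[-38,-20,0,0,0,0],[-38,-20,0,0,0,0],[-38,-20,0,0,0,0],[-38,-20,0,0,0,0],[-30,-16,0,0,0,0]])

```text
clock: 36.15
tcp_pos: [0.4501, -0.2648, 0.137]
tcp_rot: [2.208, 2.224, 0.006]
wrist_force: [-0.3, -0.6, -0.5]
opening: 0.0554
```

```bash
python3 -c "
from h import *
plan((.413,-.3322,.0146-B),1.427)"
```

```text
t 36.15 tcp [ 450.1 -264.8  137. ] psi 1.578 open 55.4 F [-0.3 -0.6 -0.5]
delta mm [-66.6 -38.9 158.6]
rot [0.009 0.002 0.151]
delta if rotated first [-72.  -27.1 158.7]
```

>>> arm_command(deltas=[[-25,-15,0,0.005,0.001,0.075],[-25,-12,0,0.004,0.001,0.075],[-12,-5,5,0,0,0],[0,0,15,0,0,0],[0,0,25,0,0,0],[0,0,25,0,0,0],[0,0,20,0,0,0],[0,0,8,0,0,0]])

```text
clock: 36.95
tcp_pos: [0.4072, -0.3331, 0.0383]
tcp_rot: [2.374, 2.049, -0.003]
wrist_force: [0.3, 0.7, -0.3]
opening: 0.0554
```

```bash
python3 -c "
from h import *
plan((.413,-.3322,.0146-B),1.427)
cv2.imwrite('pics/s15.png',cv2.resize(manip.snapshot('scene')[140:260,60:210],None,fx=5,fy=5,interpolation=cv2.INTER_CUBIC))"
```

```text
t 36.95 tcp [ 407.2 -333.1   38.3] psi 1.424 open 55.4 F [ 0.3  0.7 -0.3]
delta mm [ 2.1  5.5 60. ]
rot [ 0.003  0.005 -0.003]
delta if rotated first [ 1.7  5.7 60. ]
```

View pics/s15.png

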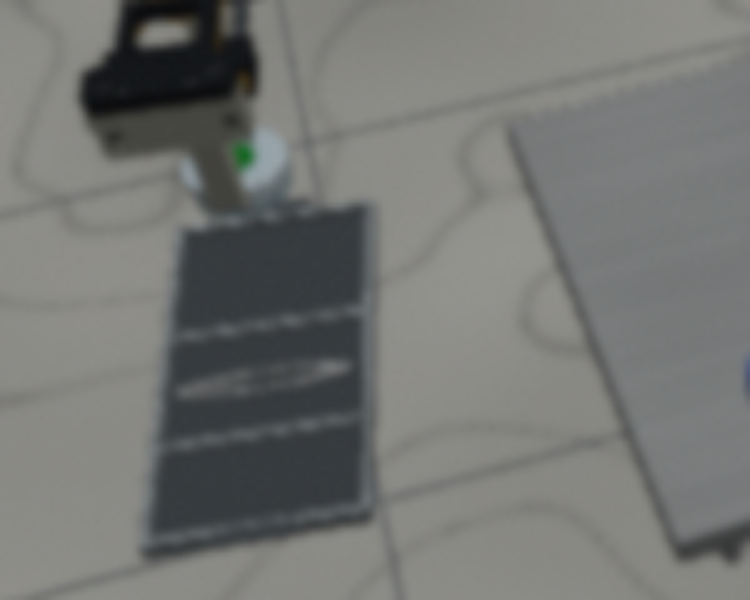

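>>> arm_command(deltas=[[2,5.5,8,0.003,0.005,-0.003],[0,0,12,0,0,0],[0,0,14,0,0,0],[0,0,10,0,0,0],[0,0,5,0,0,0],[0,0,3,0,0,0],[0,0,0,0,0,0],[0,0,0,0,0,0]])

```text
clock: 37.8
tcp_pos: [0.4159, -0.333, -0.015]
tcp_rot: [2.367, 2.058, 0.001]
wrist_force: [-0.8, 0.1, -0.5]
opening: 0.0552
```

```bash
python3 -c "
from h import *
plan((.413,-.3322,.0146-B),1.427)"
```

```text
t 37.8 tcp [ 415.9 -333.   -15. ] psi 1.431 open 55.2 F [-0.8  0.1 -0.5]
delta mm [ 0.4 -3.   6.7]
rot [0.004 0.003 0.004]
delta if rotated first [ 0.3 -2.9  6.7]
```

>>> arm_command(deltas=[[0,-3,2,0.004,0.003,0.004],[0,0,2,0,0,0],[0,0,1,0,0,0],[0,0,1,0,0,0],[0,0,1,0,0,0],[0,0,1,0,0,0],[0,0,1,0,0,0],[0,0,1,0,0,0]])

```text
clock: 38.6
tcp_pos: [0.4133, -0.3337, -0.0221]
tcp_rot: [2.373, 2.055, -0.001]
wrist_force: [-2.5, 2.2, 11.4]
opening: 0.0558
```

```bash
python3 -c "
from h import *
plan((.413,-.3322,.0146-B),1.427)"
```

```text
t 38.6 tcp [ 413.3 -333.7  -22.1] psi 1.427 open 55.8 F [-2.5  2.2 11.4]
delta mm [ 1.4 -0.6 -0.4]
rot [0.001 0.002 0.   ]
delta if rotated first [ 1.4 -0.6 -0.4]
```

Contact with the floor (11 N) at the expected height. Relieve, release, lift, and head for the blue filter.

>>> arm_command(deltas=[[0,0,0,0,0,0],[0,0,0,0,0,0],[0,0,0,0,0,0],[0,0,0,0,0,0],[0,0,-5,0,0,0],[0,0,-15,0,0,0],[0,0,-30,0,0,0],[0,0,-35,0,0,0]], gripper=0.46)

```text
clock: 39.4
tcp_pos: [0.4104, -0.3301, 0.0608]
tcp_rot: [-2.368, -2.05, 0.0]
wrist_force: [0.1, 0.3, -0.3]
opening: 0.0679
```

```bash
python3 -c "
from h import *
plan((.655,-.1015,.135-B),1.571)
cv2.imwrite('pics/s16.png',cv2.resize(manip.snapshot('scene')[120:250,60:260],None,fx=4,fy=4,interpolation=cv2.INTER_CUBIC))"
```

```text
t 39.4 tcp [ 410.4 -330.1   60.8] psi 1.427 open 67.9 F [ 0.1  0.3 -0.3]
delta mm [261.5 209.  -37.8]
rot [-0.007 -0.007 -0.144]
delta if rotated first [228.6 244.6 -37.9]
```

View pics/s16.png

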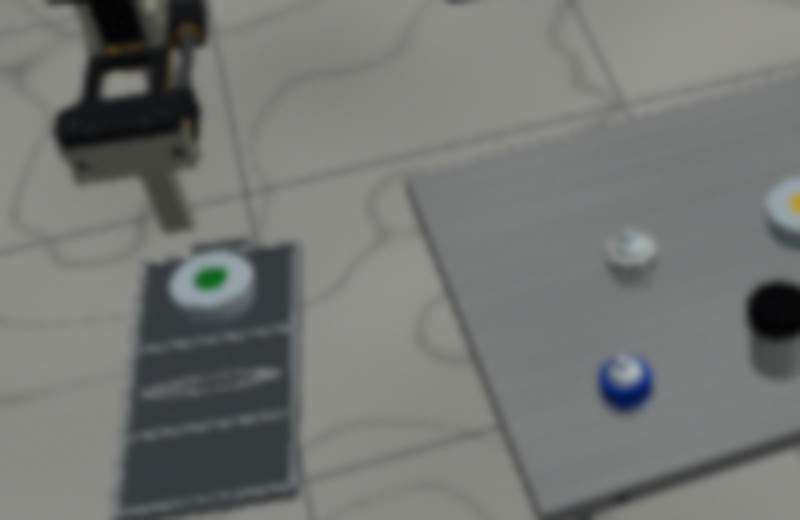

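>>> arm_command(deltas=[[14,10,-20,0,0,-0.048],[26,22,-18,0,0,-0.048],[34,34,0,0,0,-0.048],[34,36,0,0,0,0],[34,36,0,0,0,0],[34,36,0,0,0,0],[30,32,0,0,0,0],[18,20,0,0,0,0]], gripper=0.2)

```text
clock: 40.25
tcp_pos: [0.6522, -0.1131, 0.1126]
tcp_rot: [2.215, 2.21, 0.001]
wrist_force: [0.7, -0.2, -1.2]
opening: 0.0557
```

```bash
python3 -c "
from h import *
p=ray('scene',(112.5,189.5),.023);print(p,tray('grey',-.072))
plan((.655,-.1015,.065-B),1.571)"
```

```text
[ 0.41569671 -0.33311658  0.023     ] [ 0.41304521 -0.33216779]
t 40.25 tcp [ 652.2 -113.1  112.6] psi 1.568 open 55.7 F [ 0.7 -0.2 -1.2]
delta mm [12.4  2.  83.8]
rot [ 0.009  0.009 -0.003]
delta if rotated first [11.6  2.8 83.9]
```

>>> arm_command(deltas=[[8,0,5,0.009,0.009,0],[0,0,12,0,0,0],[0,0,18,0,0,0],[0,0,12,0,0,0],[0,0,6,0,0,0],[0,0,0,0,0,0],[0,0,0,0,0,0],[0,0,0,0,0,0]])

```text
clock: 41.05
tcp_pos: [0.6495, -0.1062, 0.0547]
tcp_rot: [-2.222, -2.217, 0.004]
wrist_force: [0.5, 0.1, -0.1]
opening: 0.0558
```

```bash
python3 -c "
from h import *
plan((.655,-.1015,.065-B),1.571)
cv2.imwrite('pics/s17.png',cv2.resize(manip.snapshot('scene')[140:260,150:300],None,fx=5,fy=5,interpolation=cv2.INTER_CUBIC))"
```

```text
t 41.05 tcp [ 649.5 -106.2   54.7] psi 1.569 open 55.8 F [ 0.5  0.1 -0.1]
delta mm [ 4.7  5.6 25.9]
rot [-0.004 -0.001 -0.002]
delta if rotated first [ 4.7  5.5 26. ]
```

View pics/s17.png

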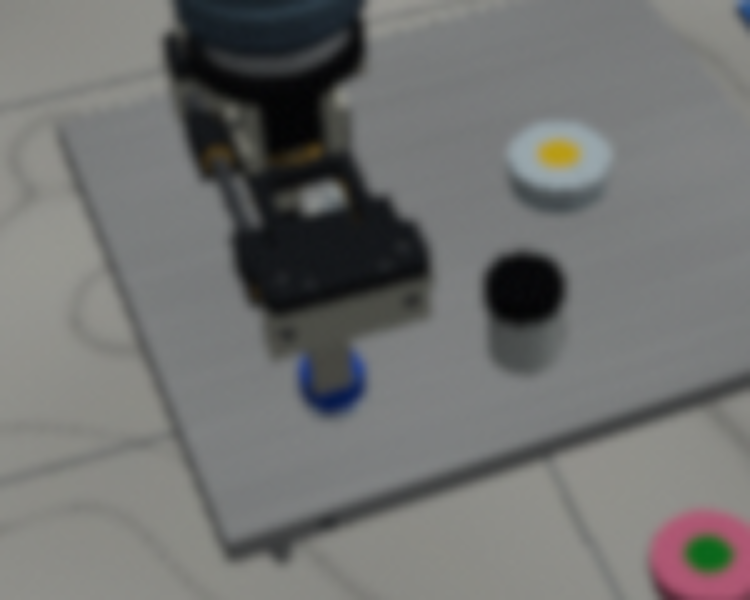

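>>> arm_command(deltas=[[4.7,5.5,0,-0.004,0,-0.002],[0,0,0,0,0,0],[0,0,7,0,0,0],[0,0,8,0,0,0],[0,0,5,0,0,0],[0,0,3,0,0,0],[0,0,0,0,0,0],[0,0,0,0,0,0]])

```text
clock: 41.9
tcp_pos: [0.6565, -0.101, 0.0308]
tcp_rot: [2.219, 2.221, 0.003]
wrist_force: [-0.3, 0.2, 0.1]
opening: 0.056
```

```bash
python3 -c "
from h import *
plan((.655,-.1015,.065-B),1.571)"
```

```text
t 41.9 tcp [ 656.5 -101.    30.8] psi 1.571 open 56.0 F [-0.3  0.2  0.1]
delta mm [-0.5 -1.6  2.1]
rot [ 0.003 -0.     0.   ]
delta if rotated first [-0.5 -1.5  2.1]
```

>>> arm_command(deltas=[[0,-1.5,2,0.003,0,0],[0,0,0,0,0,0],[0,0,0,0,0,0],[0,0,0,0,0,0],[0,0,0,0,0,0],[0,0,0,0,0,0],[0,0,0,0,0,0],[0,0,0,0,0,0]], gripper=-0.6, force=10)

```text
clock: 42.7
tcp_pos: [0.6555, -0.1013, 0.0295]
tcp_rot: [2.22, 2.221, 0.0]
wrist_force: [-0.8, -0.6, -0.4]
opening: 0.0313
```

```bash
python3 -c "
from h import *
plan((.5674,-.3546,.135-B),1.427)"
```

```text
t 42.7 tcp [ 655.5 -101.3   29.5] psi 1.571 open 31.3 F [-0.8 -0.6 -0.4]
delta mm [-253.3  -88.1  -69.2]
rot [0.001 0.    0.144]
delta if rotated first [-263.3  -50.8  -69.2]
```

>>> arm_command(deltas=[[0,0,-6,0,0,0],[0,0,-14,0,0,0],[0,0,-20,0,0,0],[-10,-3,-20,0,0,0],[-22,-8,-8,0,0,0],[-34,-11,0,0,0,0],[-38,-13,0,0,0,0],[-38,-13,0,0,0,0]])

```text
clock: 43.5
tcp_pos: [0.6106, -0.2421, 0.1094]
tcp_rot: [2.204, 2.227, 0.007]
wrist_force: [-0.0, 0.4, 0.0]
opening: 0.0318
```

>>> arm_command(deltas=[[-36,-12,0,0,0,0.048],[-34,-8,0,0,0,0.048],[-24,-6,0,0,0,0.048],[-12,-3,0,0,0,0],[0,0,8,0,0,0],[0,0,15,0,0,0],[0,0,10,0,0,0],[0,0,0,0,0,0]])

```text
clock: 44.3
tcp_pos: [0.5763, -0.3543, 0.0816]
tcp_rot: [2.358, 2.051, 0.01]
wrist_force: [0.0, 0.4, -0.6]
opening: 0.0317
```

```bash
python3 -c "
from h import *
plan((.5674,-.3546,.0138-B),1.427)"
```

```text
t 44.3 tcp [ 576.3 -354.3   81.6] psi 1.432 open 31.7 F [ 0.   0.4 -0.6]
delta mm [ -0.9 -10.4 104. ]
rot [0.016 0.006 0.005]
delta if rotated first [ -1.6  -8.7 104.1]
```

>>> arm_command(deltas=[[-1.5,-8,6,0.016,0.006,0.005],[0,0,16,0,0,0],[0,0,22,0,0,0],[0,0,20,0,0,0],[0,0,10,0,0,0],[0,0,5,0,0,0],[0,0,0,0,0,0],[0,0,0,0,0,0]])

```text
clock: 45.1
tcp_pos: [0.5685, -0.3493, -0.0011]
tcp_rot: [-2.364, -2.061, 0.002]
wrist_force: [0.1, 0.3, -0.2]
opening: 0.0316
```

```bash
python3 -c "
from h import *
plan((.5674,-.3546,.0138-B),1.427)
cv2.imwrite('pics/s18.png',cv2.resize(manip.snapshot('scene')[140:260,60:210],None,fx=5,fy=5,interpolation=cv2.INTER_CUBIC))"
```

```text
t 45.1 tcp [ 568.5 -349.3   -1.1] psi 1.434 open 31.6 F [ 0.1  0.3 -0.2]
delta mm [-5.4 -0.2 21.4]
rot [-0.005 -0.003  0.007]
delta if rotated first [-5.3 -0.3 21.4]
```

View pics/s18.png

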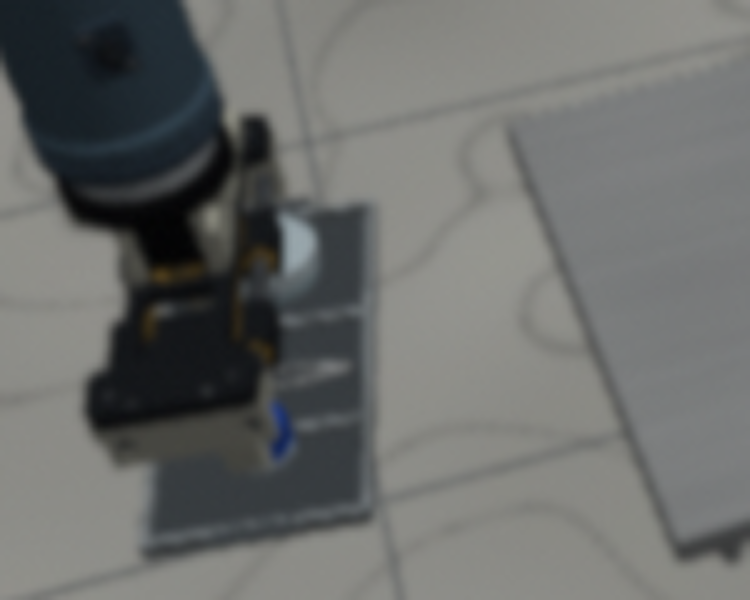

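The filter is held over the small compartment at crop (280,435). Lower it onto the floor.

>>> arm_command(deltas=[[-5,0,4,-0.005,-0.003,0.007],[0,0,5,0,0,0],[0,0,4,0,0,0],[0,0,4,0,0,0],[0,0,2,0,0,0],[0,0,1,0,0,0],[0,0,0,0,0,0],[0,0,0,0,0,0]])

```text
clock: 45.95
tcp_pos: [0.5688, -0.3562, -0.0204]
tcp_rot: [2.373, 2.052, 0.001]
wrist_force: [0.7, 0.6, 0.3]
opening: 0.0318
```

>>> arm_command(deltas=[[0,0,1,0,0,0],[0,0,1,0,0,0],[0,0,1,0,0,0],[0,0,1,0,0,0],[0,0,1,0,0,0],[0,0,0,0,0,0],[0,0,0,0,0,0],[0,0,0,0,0,0]])

```text
clock: 46.75
tcp_pos: [0.5695, -0.3566, -0.0227]
tcp_rot: [2.37, 2.051, 0.001]
wrist_force: [0.0, -0.2, -1.0]
opening: 0.0313
```

```bash
python3 -c "
from h import *
plan((.5674,-.3546,.0138-B),1.427)"
```

```text
t 46.75 tcp [ 569.5 -356.6  -22.7] psi 1.427 open 31.3 F [ 0.  -0.2 -1. ]
delta mm [ 1.7 -2.3 -0.2]
rot [ 0.006  0.004 -0.   ]
delta if rotated first [ 1.7 -2.3 -0.2]
```

>>> arm_command(deltas=[[0,0,1,0.003,0.002,0],[0,0,1,0,0,0],[0,0,1,0,0,0],[0,0,0,0,0,0],[0,0,0,0,0,0],[0,0,0,0,0,0],[0,0,0,0,0,0],[0,0,0,0,0,0]])

```text
clock: 47.55
tcp_pos: [0.5696, -0.3567, -0.023]
tcp_rot: [2.373, 2.054, -0.0]
wrist_force: [0.5, 0.8, 2.5]
opening: 0.0313
```

>>> arm_command(deltas=[[0,0,0,0,0,0],[0,0,0,0,0,0],[0,0,0,0,0,0],[0,0,0,0,0,0],[0,0,-5,0,0,0],[0,0,-15,0,0,0],[0,0,-30,0,0,0],[0,0,-35,0,0,0]], gripper=-0.02)

```text
clock: 48.35
tcp_pos: [0.5659, -0.3536, 0.0593]
tcp_rot: [-2.369, -2.049, 0.003]
wrist_force: [0.8, -0.8, -0.6]
opening: 0.0456
```

>>> arm_command(deltas=[[0,0,-30,0,0,0],[-10,-20,-25,0,0,0],[-10,-30,-20,0,0,0],[-10,-38,-10,0,0,0],[-10,-38,0,0,0,0],[-10,-38,0,0,0,0],[-10,-38,0,0,0,0],[-10,-25,0,0,0,0]])

```text
clock: 49.15
tcp_pos: [0.3318, -0.3951, 0.1664]
tcp_rot: [2.354, 2.052, -0.003]
wrist_force: [-0.2, 0.3, 0.0]
opening: 0.0459
```

```bash
python3 - <<'E'
from h import *
plan((.3,-.4,.2-B))
a=manip.snapshot('scene');b=manip.snapshot('top')
cv2.imwrite('pics/s19.png',cv2.resize(a[110:260,70:400],None,fx=2.4,fy=2.4,interpolation=cv2.INTER_CUBIC))
cv2.imwrite('pics/t19.png',cv2.resize(b[130:310,110:430],None,fx=2.5,fy=2.5,interpolation=cv2.INTER_CUBIC))
zz=dict(red=((165,120,60),(180,255,255),.023),green=((50,150,50),(75,255,255),.023),orange=(*rng['orange'][:2],.053),teal=(*rng['teal'][:2],.027),blue=(*rng['blue'][:2],.02),yellow=rng['yellow'])
for k,(lo,hi,z) in zz.items():
    for n,im in(("top",b),("scene",a)):
        for c,s,m in blobs(im,lo,hi):
            if s[0]<60 or s[0]>420 or s[4]>1500: continue
            bc=(s[0]+(s[2]-1)/2,s[1]+(s[3]-1)/2);p=ray(n,bc,z)[:2]
            o=[]
            for t,(c0,w) in TR.items():
                d=p-np.array(c0);o.append((t,(np.array([d[0]*np.cos(w)+d[1]*np.sin(w),-d[0]*np.sin(w)+d[1]*np.cos(w)])*1000).round(1)))
            print(k,n,np.round(bc,1),p.round(3),min(o,key=lambda q:abs(q[1]).sum()))
E
```

```text
t 49.15 tcp [ 331.8 -395.1  166.4] psi 1.434 open 45.9 F [-0.2  0.3  0. ]
delta mm [ -9.1 -30.9   2.4]
red top [238. 142.] [0.78  0.041] ('blue', array([ 270.1, -288.8]))
red top [143.5 274.5] [0.418 0.306] ('blue', array([-72.6,   1.7]))
red scene [319.5 139.5] [0.418 0.308] ('blue', array([-72.,   3.]))
red scene [291. 253.] [0.793 0.038] ('blue', array([ 282.6, -292.1]))
green top [237.5 141.5] [0.782 0.042] ('blue', array([ 271.7, -287.5]))
green top [157.5 170.5] [0.705 0.27 ] ('blue', array([210.9, -54.8]))
green top [379.  269.5] [ 0.412 -0.335] ('grey', array([-73. ,  -2.8]))
green scene [112.5 189. ] [ 0.414 -0.333] ('grey', array([-71.3,  -0.6]))
green scene [358.  203.5] [0.708 0.27 ] ('blue', array([214.6, -54.6]))
green scene [291. 250.] [0.785 0.042] ('blue', array([ 274.8, -287.9]))
orange top [136.5 216.5] [0.574 0.317] ('blue', array([84.1,  1.4]))
orange scene [349.  161.5] [0.578 0.315] ('blue', array([87.6, -1.1]))
teal top [141.5 243.5] [0.502 0.311] ('blue', array([11.3,  0.8]))
teal scene [334. 155.] [0.509 0.309] ('blue', array([18.1, -2.2]))
blue top [382.5 212.5] [ 0.567 -0.357] ('grey', array([83.6, -2.6]))
blue scene [247.    3.5] [-0.872  0.531] ('blue', array([-1344. ,   315.8]))
blue scene [270.    6.5] [-0.777  0.63 ] ('blue', array([-1242.1,   408.4]))
blue scene [87.  35.5] [-0.76  -0.338] ('grey', array([-1231.9,  -174.5]))
blue scene [333.5 159. ] [0.518 0.303] ('blue', array([26.6, -8.4]))
blue scene [110.5 234. ] [ 0.577 -0.356] ('grey', array([93.4,  0.3]))
yellow top [232. 224.] [0.545 0.059] ('blue', array([  37.2, -254.3]))
yellow scene [261.  170.5] [0.547 0.058] ('blue', array([  39.2, -254.6]))
```

View pics/s19.png

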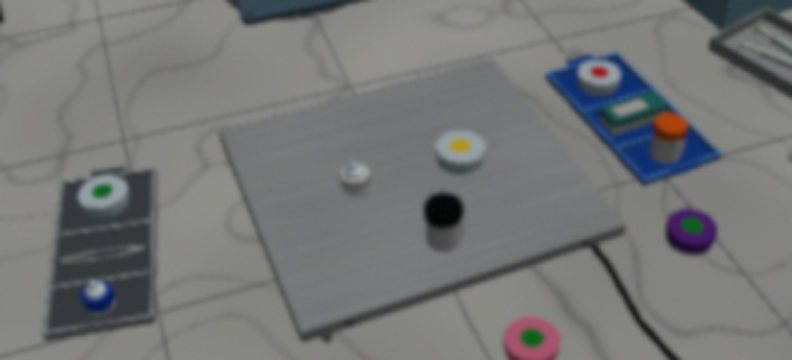

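View pics/t19.png

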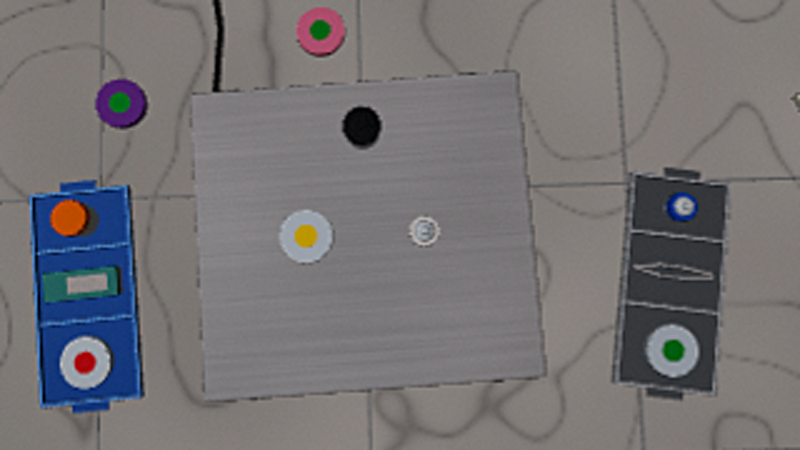

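All five items are centred within a few millimetres and upright, and the unwanted stock hasn't moved. Let the arm settle for one call and hand in.

>>> arm_command(deltas=[[0,0,0,0,0,0],[0,0,0,0,0,0],[0,0,0,0,0,0],[0,0,0,0,0,0],[0,0,0,0,0,0],[0,0,0,0,0,0],[0,0,0,0,0,0],[0,0,0,0,0,0]])

```text
clock: 50.05
tcp_pos: [0.3355, -0.3956, 0.1683]
tcp_rot: [2.351, 2.05, -0.003]
wrist_force: [0.1, 0.1, -0.1]
opening: 0.0455
```

```bash
python3 -c "
from bench import manip
print(manip.sign_off())"
```

```text
the job is handed in; nothing more can be done
None
```

Both kits are made up and the job was handed in at about 50 s. `sign_off` gave no verdict, so the checks below are my own.

- **Placing:** the top-camera picture shows every item within about 3 mm of its compartment centre, and all look flat and upright. Each was set down onto the floor of its compartment before release.
- **Blue tray:** it holds the red-dot dish, the mailer lying crosswise, and the orange-capped pot.
- **Grey tray:** it holds the green-dot dish and the blue filter, with the tweezers still in the middle.
- **Unwanted stock:** the yellow dish measures at the same spot as at the start. The black pot and white filter look unmoved in the pictures, but I did not measure them. The pink and purple look-alikes were not touched.

**What disagreed:**
- **Height reading:** the state's TCP height read about 36 mm too low, so my first grip on the pot closed just above the cap without moving it. I measured the offset with a 25 N touch on the plate and corrected for it; all later contact heights matched.
- **Scene camera:** it put the mailer, pot and filter 4–9 mm further along their trays than the top camera did. I put this down to the oblique view including their sides; every reading was within the limits.

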